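# Fetch two glitter jars from behind the paint tins

### The arm

A 6-joint arm with a two-finger parallel gripper is mounted at the origin on the work surface. World frame = base frame: x ahead of the robot, y to its left, z up, the work surface at z = 0. Lengths are in m, angles in rad, forces in N, time in s.
With the tool pointing down it reaches from about 0.3 to 0.775 m from the base axis. Payload 14.6 kg.
Tool frame: the origin (TCP) lies where the fingers leave the gripper's body, on its centre line; the fingertips stand 97 mm ahead of it and the grasp point (between the pads) lies 78 mm ahead of it (ctrl.finger_overhang is the distance from the TCP to the fingertips, in m); z points along the fingers, y is the direction in which the jaws open and shut (so a half turn about z gives the same grasp; the last joint's range is limited). The gripper opens to 94 mm and grips with 3 to 60 N. Pads are 16 mm wide; open, the fingers measure 119 mm over their backs; the gripper's body (75 mm by 177 mm) begins 78 mm behind the grasp point.
Start: joints at [-1.405, 0.3, 1.521, -0, 1.321, -0.067], TCP at [0.127, -0.535, 0.303] pointing down, gripper open.
Joint ranges: [-3.03, 3.03], [-0.79, 2.21], [0.23, 2.52], [-1.04, 4.18], [0, 3.07], [-2.55, 2.55]. Speed limits (rad/s): [2.22, 2.22, 2.57, 3.14, 3.14, 3.14].

### API

Orientations are given as [roll, pitch, yaw] about the fixed x, y, z axes, in that order (R = Rz(yaw) Ry(pitch) Rx(roll)).
In Python, from station import ctrl, imaging, hand_in gives the robot as it stands.
- The arm moves only by the shell command python3 -m pendant 'ROWS' [FORCE]. ROWS is JSON, a list of rows, each a list of 7 numbers: the shift along the tool's x, y, z normalised to -1 to 1, where 1 is 120 mm, then the turn, a rotation vector about the tool's x, y, z normalised to -1 to 1, where 1 is 30 degrees, then the closure, from -1 (fully open) to 1 (shut). A call has 1 to 10 rows; each row shifts and turns the commanded pose from where the row before left it, along the tool's axes as they then stand; what a row does not reach is not made up. A row lasts 1/12 s, in which the tool goes at most 41.7 mm and 7.16 degrees, less where a joint would pass 70% of its speed; a pose out of reach is approached as far as the arm can. A call with a number of a shift or a turn outside -1 to 1 is refused whole. A call with a gripper value outside its range is refused whole. The fingers move at their own pace and stop on an object; FORCE is the grip in N (left out, the last holds). Time passes only in rows, so rows that do not move let the fingers close. It gives the time, the measured TCP pose, the force and the opening at its end, in the units of the state.
- ctrl.get_obs(): the state, without advancing time (a new reading comes with each control period).
- imaging.camera(name): name is "scene" or "top" or "wrist"; returns a dict with "image" (420x560x3 uint8, red, green, blue), "mtx" (3x3 intrinsics, pixels), "rvec" (rotation vector, rad) and "tvec" (3), from world to camera coordinates, as OpenCV has them. Camera axes: x right, y down, z forward; pixel columns grow to the right and rows downward; lengths in m; the calibration is good to about 2 mm. The wrist camera is an equidistant fisheye: a pixel r from the principal point sees the ray r / f radians off the axis. A picture is of the moment at which its call begins. There is no depth.
- hand_in(): hands the job in, once; it reports no verdict.
The state is a dict: "time_s": time; "qpos": joint angles; "joint_vel": joint speeds; "tau": joint torques, N m; "ee_pos": TCP position; "eef_rot": TCP orientation; "force": force on the tool from outside, world axes, zero at the start; "moment": the same for the moment, N m; "grip_width": finger opening in m.
Only numpy, scipy, OpenCV 4.12 (cv2) and the standard library are available. Lean on these libraries where they do the work, as an engineer would, in place of code of your own. Each camera call takes 0.05 s, during which the arm holds its last target.

### The job

The float painters need the gold and the white glitter jar, which stand at the rear of storage bins with a paint tin in front of each. First clear both of those tins to the grey drip tray so that the two stand on it together; then load the two jars upright into the light cardboard box, one in each compartment so that it is evenly loaded, without shoving or tipping the box. Last, stand each tin back upright at the front of the bin of its own colour, where it was, and leave everything at rest.

Things in the scene. Friction and masses are not known exactly. Their poses are not given: they have to be found in the camera images.
- bin_red: Red open-front plastic bin, fixed, 174 mm (x) by 88 mm, one of three in a row, 92 mm apart. Origin: centre of underside; x runs from the front lip (robot side) to the rear, z up. Walls 4 mm, floor top at z = 4 mm. Lip 22 mm high, sides 36 mm in front, 62 mm from x = -10 mm to the rear, rear wall 62 mm; a carrier rail 10 mm behind it is 63 mm high. Tin in front, jar behind it.
- bin_blue: Blue open-front plastic bin, fixed, 174 mm (x) by 88 mm, one of three in a row, 92 mm apart. Origin: centre of underside; x runs from the front lip (robot side) to the rear, z up. Walls 4 mm, floor top at z = 4 mm. Lip 22 mm high, sides 36 mm in front, 62 mm from x = -10 mm to the rear, rear wall 62 mm; a carrier rail 10 mm behind it is 63 mm high. Tin in front, jar behind it.
- bin_green: Green open-front plastic bin, fixed, 174 mm (x) by 88 mm, one of three in a row, 92 mm apart. Origin: centre of underside; x runs from the front lip (robot side) to the rear, z up. Walls 4 mm, floor top at z = 4 mm. Lip 22 mm high, sides 36 mm in front, 62 mm from x = -10 mm to the rear, rear wall 62 mm; a carrier rail 10 mm behind it is 63 mm high. Tin in front, jar behind it.
- tin_red: Paint tin, steel with a red band and a red lid disc: upright cylinder 62 mm across, 110 mm tall, about 0.32 kg. Origin: centre of underside, z up. Starts at the front of the red bin, next tin 30 mm to its side: grip its top 30 mm with fingers front and rear (along the bin's x), above jar and bin walls. Its place in the bin: x = -44 mm, y = 0 (8 mm free to lip and walls).
- tin_blue: Paint tin, steel with a blue band and a blue lid disc: upright cylinder 62 mm across, 110 mm tall, about 0.32 kg. Origin: centre of underside, z up. Starts at the front of the blue bin, next tin 30 mm to its side: grip its top 30 mm with fingers front and rear (along the bin's x), above jar and bin walls. Its place in the bin: x = -44 mm, y = 0 (8 mm free to lip and walls).
- tin_green: Paint tin, steel with a green band and a green lid disc: upright cylinder 62 mm across, 110 mm tall, about 0.32 kg. Origin: centre of underside, z up. Starts at the front of the green bin, next tin 30 mm to its side: grip its top 30 mm with fingers front and rear (along the bin's x), above jar and bin walls. Its place in the bin: x = -44 mm, y = 0 (8 mm free to lip and walls).
- jar_gold: Gold-yellow glitter jar, one colour all over: upright cylinder 52 mm across, 58 mm tall, about 0.12 kg. Origin: centre of underside, z up. Starts in any one bin at its x = +21 mm, 8 mm behind the tin, 36 mm free behind it, 14 mm at its sides: grip it along the bin's x once the tin is away. The third bin holds a black jar, not needed.
- jar_white: White glitter jar, one colour all over: upright cylinder 52 mm across, 58 mm tall, about 0.12 kg. Origin: centre of underside, z up. Starts in any one bin at its x = +21 mm, 8 mm behind the tin, 36 mm free behind it, 14 mm at its sides: grip it along the bin's x once the tin is away. The third bin holds a black jar, not needed.
- drip_tray: Grey plastic drip tray, fixed, 250 mm (x) by 160 mm (y), rim 12 mm high and 4 mm thick, floor top 4 mm above the table. Origin: centre of its underside, x along its long side, z up. Holds two tins, for instance at x = -55 and +55 mm. Stands left or right of the bins.
- card_box: Light open cardboard box, loose, 90 g, 236 mm (x) by 118 mm (y), walls 4 mm thick and 28 mm high, floor top 4 mm above its underside. A cross divider at x = 0, 26 mm high and 4 mm thick, makes two compartments of 112 x 110 mm, centred on x = -58 and +58 mm. Origin: centre of its underside, x along its long side, z up. On the other side of the bins from the tray.
Mind the look-alikes: they are no part of the job. Leave any blue look-alike of the jar_white alone.

How it is judged:
By the outcome, as a careful person would: the job done as asked, in the order asked, and still so for the second after the job is handed in, with the robot touching nothing.
It also fails if it takes over 144 s, if anything falls off the work surface, if the arm or the gripper's body presses on something with over 40 N, if the wrist force passes 120 N, or if a joint passes its speed limit or range.

## Working session

There is one attempt and no reset: what is moved stays moved. The work goes in short steps, Python scripts to look and compute and a shell command to move; the robot and the scene stay as the last step left them, time stands still between calls to the robot, and variables do not carry over. Pictures are saved under pics/ and viewed, and the job is handed in when it is done.

```bash
ls; mkdir -p pics; python3 - <<'E'
from station import ctrl, imaging
import cv2
o=ctrl.get_obs(); print(o)
for n in ("scene","top","wrist"):
    c=imaging.camera(n); cv2.imwrite(f"pics/{n}0.png",c["image"][:,:,::-1]); print(n,c["mtx"].tolist(),c["rvec"],c["tvec"])
E
```

```text
pics
{'time_s': 0.0, 'qpos': array([-1.40461840e+00,  3.00465861e-01,  1.52159629e+00, -2.76213154e-05,
        1.32068359e+00, -6.65442962e-02]), 'joint_vel': array([ 0.00112416,  0.0007322 ,  0.0006669 , -0.00036119, -0.00087932,
        0.00146087]), 'tau': array([ 1.81740354e-03, -5.31806874e+01, -3.52732480e+01,  7.09049497e-02,
        2.44153087e-02, -1.02508207e-04]), 'ee_pos': array([ 0.12684194, -0.53501613,  0.3020827 ]), 'eef_rot': array([-3.14044033e+00, -4.99804421e-05,  2.32729042e-01]), 'force': array([ 0.5324052 , -0.08632721,  0.41948878]), 'moment': array([-0.04829314,  0.00950049, -0.04429107]), 'grip_width': 0.09408391979905364}
scene [[531.9561586238569, 0.0, 279.31699840231295], [0.0, 531.9561586238569, 208.18260811913672], [0.0, 0.0, 1.0]] [ 2.18269464  1.2193021  -0.45571024] [-0.28132224 -0.33605588  1.47090073]
top [[422.47305465221723, 0.0, 279.1452223162232], [0.0, 422.47305465221723, 211.49788238369996], [0.0, 0.0, 1.0]] [ 2.10360031 -2.13707782  0.19612916] [0.02283946 0.56063107 0.87498038]
wrist [[325.19226210127806, 0.0, 283.5974880537947], [0.0, 325.19226210127806, 209.6014643578958], [0.0, 0.0, 1.0]] [-2.28884079  1.80923227  0.25180501] [-0.54927953 -0.02775964  0.392942  ]
```

View pics/scene0.png

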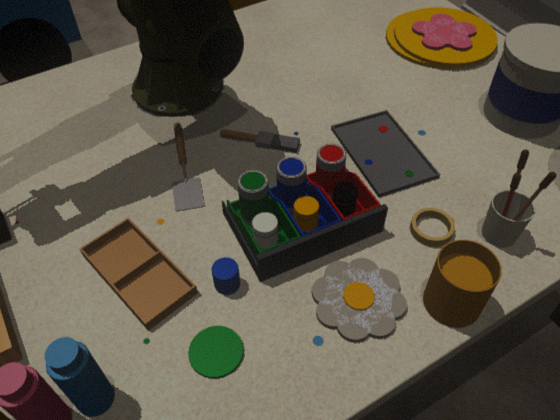

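View pics/top0.png

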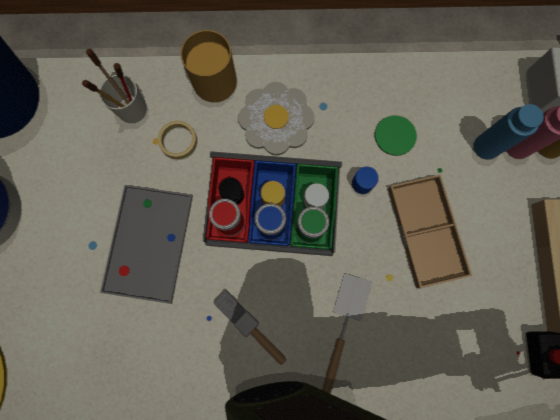

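View pics/wrist0.png

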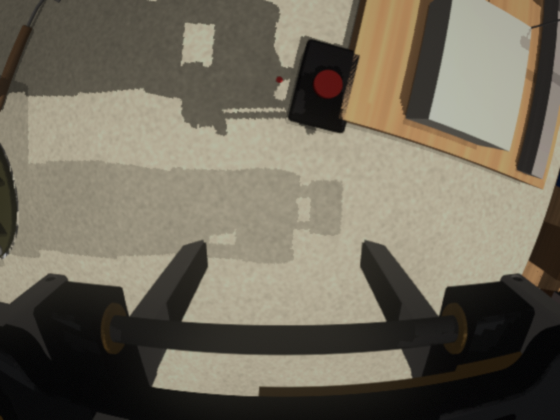

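The top view shows the gold jar (273,192) in the blue bin, white (317,194) in the green bin and black in the red bin. The tray is on the left (148,244) and the box on the right (429,231). The blue look-alike is at (365,180). So tins blue and green need clearing.

```bash
cat > h.py <<'E'
import numpy as np, cv2
from station import ctrl, imaging
def cast(c,uv,z):
    R,_=cv2.Rodrigues(c["rvec"]); t=np.array(c["tvec"]).ravel()
    K=c["mtx"]; uv=np.atleast_2d(uv).astype(float)
    d=np.linalg.solve(K,np.c_[uv,np.ones(len(uv))].T).T@R
    o=-R.T@t
    return o+d*((z-o[2])/d[:,2])[:,None]
def proj(c,P):
    return cv2.projectPoints(np.atleast_2d(P).astype(float),c["rvec"],c["tvec"],c["mtx"],None)[0].reshape(-1,2)
def blob(im,lo,hi,roi=None,k=3):
    hsv=cv2.cvtColor(im,cv2.COLOR_RGB2HSV); m=cv2.inRange(hsv,np.array(lo),np.array(hi))
    if roi: 
        x0,y0,x1,y1=roi; z=np.zeros_like(m); z[y0:y1,x0:x1]=m[y0:y1,x0:x1]; m=z
    if k: m=cv2.morphologyEx(m,cv2.MORPH_OPEN,np.ones((k,k),np.uint8))
    cs,_=cv2.findContours(m,cv2.RETR_EXTERNAL,cv2.CHAIN_APPROX_NONE)
    return sorted(cs,key=cv2.contourArea,reverse=True)
E
python3 - <<'E'
import cv2
im=cv2.imread("pics/top0.png"); s=im[145:260,195:350]; cv2.imwrite("pics/z1.png",cv2.resize(s,None,fx=5,fy=5,interpolation=cv2.INTER_CUBIC))
s=im[165:310,380:480]; cv2.imwrite("pics/z2.png",cv2.resize(s,None,fx=4,fy=4,interpolation=cv2.INTER_CUBIC))
im=cv2.imread("pics/scene0.png"); s=im[130:280,210:400]; cv2.imwrite("pics/z3.png",cv2.resize(s,None,fx=4,fy=4,interpolation=cv2.INTER_CUBIC))
from h import *
c=imaging.camera("top");im=c["image"];hsv=cv2.cvtColor(im,cv2.COLOR_RGB2HSV)
for u,v in [(148,280),(230,190),(273,192),(270,213),(314,222),(225,212),(420,200),(440,250),(208,170),(420,240),(60,150)]: print((u,v),hsv[v,u],im[v,u])
E
```

```text
(148, 280) [20 10 78] [78 77 75]
(230, 190) [60 15 17] [16 17 16]
(273, 192) [ 23 173 140] [140 118  45]
(270, 213) [111 185 105] [ 29  53 105]
(314, 222) [ 67 151  91] [37 91 49]
(225, 212) [  0 195 123] [123  30  29]
(420, 200) [ 16 107 122] [122  99  71]
(440, 250) [ 17 102 123] [123 101  74]
(208, 170) [ 23  33 141] [141 137 123]
(420, 240) [ 16 102 125] [125 102  75]
(60, 150) [ 28  26 136] [136 135 122]
```

View pics/z1.png

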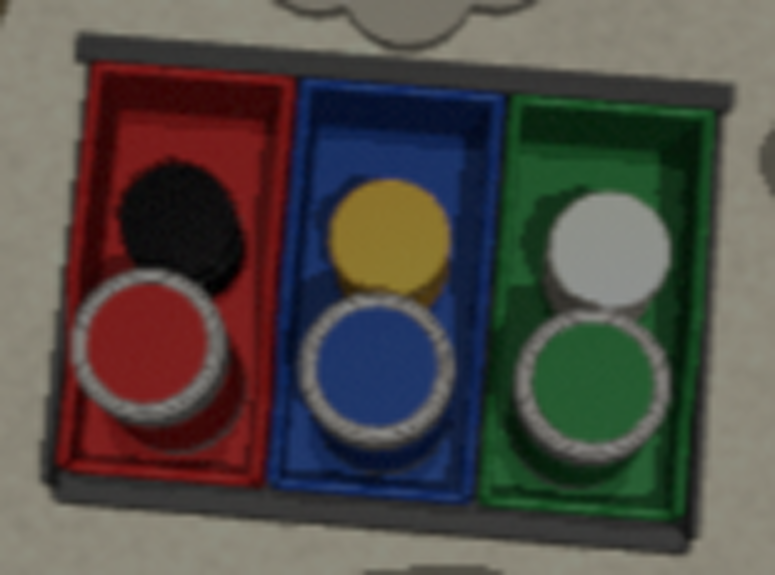

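View pics/z2.png

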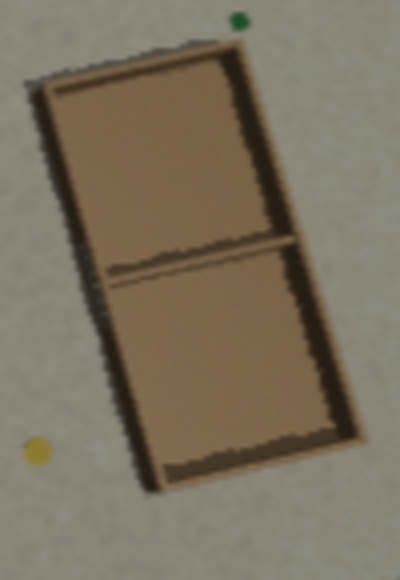

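View pics/z3.png

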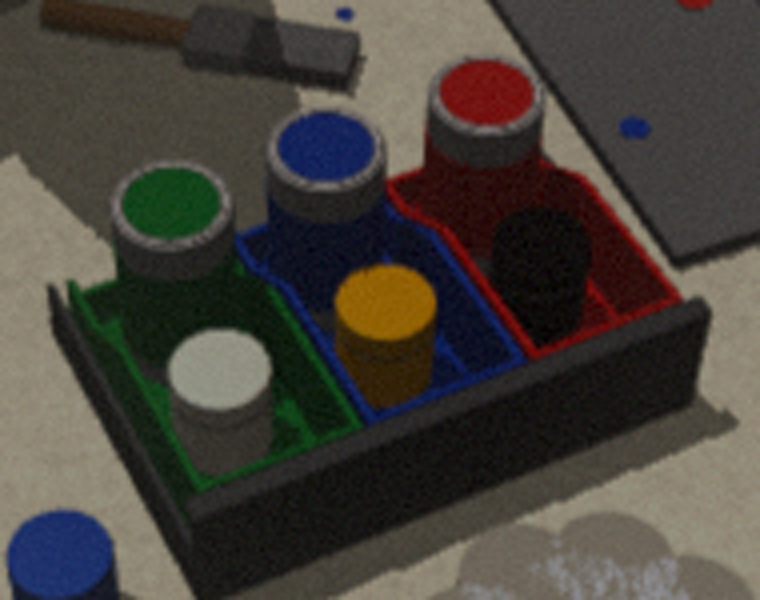

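```bash
cat > meas.py <<'E'
from h import *
def cen(cs):
    (p,ax,a)=cv2.fitEllipse(cs); return np.array(p)
def tri(cA,a,cB,b):
    def P(c): 
        R,_=cv2.Rodrigues(c["rvec"]); return c["mtx"]@np.c_[R,np.array(c["tvec"]).reshape(3,1)]
    X=cv2.triangulatePoints(P(cA),P(cB),np.array(a,float).reshape(2,1),np.array(b,float).reshape(2,1)).ravel(); return X[:3]/X[3]
E
python3 - <<'E'
from meas import *
t=imaging.camera("top"); s=imaging.camera("scene")
H={"red":((0,150,60),(6,255,255)),"blue":((105,140,85),(120,255,255)),"green":((55,110,75),(80,255,255))}
RT={"red":(210,200,241,231),"blue":(256,204,287,235),"green":(299,207,330,238)}
RS={"red":(315,142,348,172),"blue":(275,155,308,188),"green":(236,168,270,200)}
pts={}
for k in H:
    a=blob(t["image"],(H[k][0][0],110,60 if k!="blue" else 80),H[k][1],RT[k])[0]; 
    b=blob(s["image"],(H[k][0][0],110,60),H[k][1],RS[k])[0]
    pa,pb=cen(a),cen(b)
    print(k,pa,cv2.contourArea(a),pb,cv2.contourArea(b),"tri",tri(t,pa,s,pb).round(4),"z114 top",cast(t,pa,.114).round(4)," scene",cast(s,pb,.114).round(4))
# jars from zoom
a=[195+390/5,145+238/5]; print("gold top",cast(t,a,.062)); b=[210+385/4,130+303/4]; print(cast(s,b,.062),tri(t,a,s,b))
a=[195+610/5,145+250/5]; print("white top",cast(t,a,.062)); b=[210+220/4,130+371/4]; print(cast(s,b,.062),tri(t,a,s,b))
# box
c=np.array([[40,85],[240,42],[367,440],[160,492]])/4+[380,165]
P=cast(t,c,.028); print("box",P.round(4),np.linalg.norm(P-np.roll(P,-1,0),axis=1),P.mean(0)); 
d=(P[0]+P[1]-P[2]-P[3]); print("yaw",np.degrees(np.arctan2(d[1],d[0])))
# tray
g=cv2.inRange(cv2.cvtColor(t["image"],cv2.COLOR_RGB2HSV),(0,0,30),(180,40,100)); 
m=np.zeros_like(g); m[175:310,95:200]=g[175:310,95:200]; m=cv2.morphologyEx(m,cv2.MORPH_CLOSE,np.ones((9,9)));m=cv2.morphologyEx(m,cv2.MORPH_OPEN,np.ones((5,5)))
cs=max(cv2.findContours(m,0,1)[0],key=cv2.contourArea); r=cv2.boxPoints(cv2.minAreaRect(cs)); print(r)
P=cast(t,r,.010); print("tray",P.round(4),np.linalg.norm(P-np.roll(P,-1,0),axis=1),P.mean(0))
# bins: outer corners at top (rear, z .062): red rear-left, green rear-right
c=np.array([[95,65],[715,108]])/5+[195,145]; P=cast(t,c,.062); print("binrear",P,np.linalg.norm(P[0]-P[1]))
c=np.array([[58,470],[688,518]])/5+[195,145]; P=cast(t,c,.022); print("binfront",P,np.linalg.norm(P[0]-P[1]))
E
```

```text
red [223.81082153 213.22544861] 414.5 [331.32373047 152.43357849] 223.5 tri [0.5446 0.1255 0.1307] z114 top [[0.5475 0.1273 0.114 ]]  scene [[0.5311 0.1367 0.114 ]]
blue [269.89974976 217.91891479] 399.0 [290.99511719 166.23225403] 281.0 tri [0.5336 0.0329 0.1302] z114 top [[0.5362 0.0329 0.114 ]]  scene [[0.5203 0.0418 0.114 ]]
green [313.10870361 221.04220581] 390.0 [252.3433075  180.17947388] 294.0 tri [ 0.5258 -0.0535  0.1304] z114 top [[ 0.5283 -0.0552  0.114 ]]  scene [[ 0.5122 -0.0463  0.114 ]]
gold top [[0.60166361 0.02680025 0.062     ]]
[[0.59147396 0.0349265  0.062     ]] [0.59953234 0.02802078 0.07417945]
white top [[ 0.59466306 -0.06951911  0.062     ]]
[[ 0.58503779 -0.06096727  0.062     ]] [ 0.59284574 -0.06662437  0.0739617 ]
box [[ 0.6202 -0.2395  0.028 ]
 [ 0.6436 -0.3555  0.028 ]
 [ 0.4174 -0.4053  0.028 ]
 [ 0.3911 -0.2901  0.028 ]] [0.11825721 0.23167527 0.11816306 0.2345872 ] [ 0.51806401 -0.3225935   0.028     ]
yaw 12.429318774091278
[[100.025055 292.03714 ]
 [121.59979  180.56772 ]
 [192.8967   194.3671  ]
 [171.32196  305.83652 ]]
tray [[0.3932 0.4155 0.01  ]
 [0.6488 0.3814 0.01  ]
 [0.6129 0.2137 0.01  ]
 [0.3608 0.2556 0.01  ]] [0.25784935 0.17148895 0.25554268 0.16310598] [0.50395464 0.31653583 0.01      ]
binrear [[ 0.68313057  0.15746374  0.062     ]
 [ 0.65849844 -0.11815261  0.062     ]] 0.2767148624544563
binfront [[ 0.5066495   0.1779695   0.022     ]
 [ 0.48059206 -0.10397741  0.022     ]] 0.2831484574121206
```

```bash
python3 - <<'E'
from meas import *
t=imaging.camera("top"); s=imaging.camera("scene")
def c1(c,lo,hi,roi):
    b=blob(c["image"],lo,hi,roi,0)[0]; M=cv2.moments(b); 
    return (np.array([M["m10"],M["m01"]])/M["m00"]) if M["m00"] else b.reshape(-1,2).mean(0)
for n,lo,hi,r1,r2 in [("yel",(15,110,60),(30,255,255),(384,272,395,284),(155,216,166,227)),
 ("greendisc",(50,100,30),(85,255,255),(370,110,420,160),(185,320,250,380)),
 ("green",(50,80,30),(85,255,255),(434,165,446,176),(141,335,153,347)),
 ("trayred",(0,120,40),(8,255,255),(115,262,133,280),(376,122,390,136)),
 ("traygreen",(50,80,30),(85,255,255),(140,196,155,211),(402,167,416,180)),
 ("trayblue",(100,100,30),(125,255,255),(163,230,179,246),(361,155,375,168)),
 ("bluedot",(90,90,60),(125,255,255),(316,99,330,113),(310,332,326,350))]:
    try:
        a=c1(t,lo,hi,r1);b=c1(s,lo,hi,r2); print(n,a.round(1),b.round(1),tri(t,a,s,b).round(4),cast(t,a,0).round(4),cast(s,b,0).round(4))
    except Exception as e: print(n,e)
E
```

```text
yel [388.9 277.3] [160.3 221.3] [ 0.4163 -0.2307 -0.0007] [[ 0.4161 -0.231   0.    ]] [[ 0.4171 -0.2306  0.    ]]
greendisc [395.2 135. ] [215.4 351.4] [ 0.753  -0.2664  0.0029] [[ 0.7538 -0.2677  0.    ]] [[ 0.7517 -0.2657  0.    ]]
green [439.4 169.7] [146.2 340.6] [ 6.654e-01 -3.654e-01  6.000e-04] [[ 0.6654 -0.3661  0.    ]] [[ 0.6653 -0.3652  0.    ]]
trayred [123.5 270.4] [383.  128.5] [0.4405 0.3678 0.0048] [[0.4407 0.3695 0.    ]] [[0.4366 0.3719 0.    ]]
traygreen [147.  203.1] [409.1 173. ] [0.5952 0.3215 0.005 ] [[0.596  0.3227 0.    ]] [[0.592  0.3257 0.    ]]
trayblue [170.6 237.2] [368.1 161.4] [0.5143 0.2637 0.0055] [[0.5149 0.2649 0.    ]] [[0.5104 0.2677 0.    ]]
bluedot [322.8 106.1] [317.6 340.2] [ 8.312e-01 -9.570e-02  4.000e-04] [[ 0.8311 -0.0962  0.    ]] [[ 0.8311 -0.0953  0.    ]]
```

```bash
python3 - <<'E'
from meas import *
t=imaging.camera("top"); s=imaging.camera("scene")
up=lambda L:(np.array(L)+.5)/5-.5+[195,145]
for zb in (.010,.013,.016):
    # rear outer corners + wall boundaries between bins, top rear z=.062+zb
    P=cast(t,up([[94,64],[298,80],[508,94],[716,108]]),.062+zb)
    print(zb,"rear",P[:,:2].round(4).tolist(),np.linalg.norm(np.diff(P,axis=0),axis=1).round(4))
    F=cast(t,up([[58,470],[268,487],[476,502],[686,518]]),.022+zb)
    print("front",F[:,:2].round(4).tolist(),np.linalg.norm(np.diff(F,axis=0),axis=1).round(4))
    C=(P.mean(0)+F.mean(0))/2; print("centre",C.round(4),"len",np.linalg.norm(P.mean(0)-F.mean(0)))
    d=P[0]-P[3];e=F[0]-F[3];print("yaw",np.degrees(np.arctan2(-d[0],d[1])),np.degrees(np.arctan2(-e[0],e[1])))
    d=P.mean(0)-F.mean(0);print(np.degrees(np.arctan2(d[1],d[0])))
E
```

```text
0.01 rear [[0.6813, 0.1572], [0.6724, 0.0671], [0.6644, -0.0252], [0.6564, -0.1163]] [0.0905 0.0927 0.0915]
front [[0.5063, 0.1771], [0.4972, 0.0837], [0.4891, -0.0084], [0.4805, -0.101]] [0.0938 0.0925 0.093 ]
centre [0.5809 0.0293 0.052 ] len 0.18064445639338658
yaw -5.1904640702140465 -5.2950825390650165
-5.58858305755324
0.013 rear [[0.6803, 0.1567], [0.6714, 0.0669], [0.6634, -0.0251], [0.6555, -0.1159]] [0.0902 0.0924 0.0912]
front [[0.5059, 0.1766], [0.4969, 0.0835], [0.4887, -0.0083], [0.4802, -0.1007]] [0.0935 0.0922 0.0927]
centre [0.5803 0.0292 0.055 ] len 0.18005269253895945
yaw -5.1904640702140314 -5.295082539065029
-5.590312131577506
0.016 rear [[0.6793, 0.1562], [0.6704, 0.0668], [0.6625, -0.025], [0.6546, -0.1155]] [0.0899 0.0921 0.0908]
front [[0.5055, 0.176], [0.4965, 0.0833], [0.4884, -0.0083], [0.4799, -0.1003]] [0.0932 0.0919 0.0924]
centre [0.5796 0.0292 0.058 ] len 0.17946102979694167
yaw -5.19046407021404 -5.295082539065029
-5.592053201711764
```

```bash
cat > to.py <<'E'
# usage: to.py x y z(grasp point) yaw_deg  -> remaining tool-frame delta in row units
import sys; from h import *
from scipy.spatial.transform import Rotation as Ro
x,y,z,yaw=map(float,sys.argv[1:5])
o=ctrl.get_obs(); R=Ro.from_euler("xyz",o["eef_rot"]); 
T=Ro.from_euler("xyz",[np.pi,0,np.radians(yaw)])
tg=np.array([x,y,z+.078]); d=R.inv().apply(tg-o["ee_pos"]); w=(R.inv()*T).as_rotvec()
print("shift units",(d/.12).round(3),"turn units",(np.degrees(w)/30).round(3),"grasp now",(o["ee_pos"]+R.apply([0,0,.078])).round(4),"yaw",np.degrees(o["eef_rot"][2]).round(2),"t",round(o["time_s"],2),"w",round(o["grip_width"],4),"F",o["force"].round(1))
E
python3 -m pendant '[[0,0,0,0,0,-0.238,-1],[0,0,0,0,0,-0.238,-1],[0,0,0,0,0,-0.238,-1],[0,0,0,0,0,-0.238,-1],[0,0,0,0,0,-0.238,-1],[0,0,0,0,0,-0.238,-1],[0,0,0,0,0,-0.238,-1],[0,0,0,0,0,-0.238,-1],[0,0,0,0,0,-0.238,-1],[0,0,0,0,0,-0.238,-1]]' 40
python3 to.py 0.534 0.033 0.225 84.7
```

```text
time_s: 1.33
ee_pos: [0.1269, -0.5352, 0.3027]
eef_rot: [-3.142, 0.0, 1.485]
force: [0.5, 0.9, -0.2]
grip_width: 0.0937
shift units [ 5.008e+00  2.975e+00 -3.000e-03] turn units [-0.     0.     0.013] grasp now [ 0.1269 -0.5352  0.2247] yaw 85.09 t 1.33 w 0.0937 F [ 0.5  0.9 -0.2]
```

```bash
python3 -m pendant '[[0.12,0.07,0,0,0,0,-1],[0.24,0.14,0,0,0,0,-1],[0.27,0.16,0,0,0,0,-1],[0.27,0.16,0,0,0,0,-1],[0.27,0.16,0,0,0,0,-1],[0.27,0.16,0,0,0,0,-1],[0.27,0.16,0,0,0,0,-1],[0.27,0.16,0,0,0,0,-1],[0.27,0.16,0,0,0,0,-1],[0.27,0.16,0,0,0,0,-1]]'
python3 to.py 0.534 0.033 0.225 84.7
```

```text
time_s: 2.17
ee_pos: [0.3333, -0.2488, 0.3029]
eef_rot: [3.141, 0.0, 1.479]
force: [0.4, -0.9, -0.1]
grip_width: 0.0937
shift units [ 2.492e+00  1.450e+00 -1.000e-03] turn units [0.001 0.001 0.001] grasp now [ 0.3333 -0.2488  0.2249] yaw 84.72 t 2.17 w 0.0937 F [ 0.4 -0.9 -0.1]
```

```bash
python3 -m pendant '[[0.27,0.16,0,0,0,0,-1],[0.27,0.16,0,0,0,0,-1],[0.27,0.16,0,0,0,0,-1],[0.27,0.16,0,0,0,0,-1],[0.27,0.16,0,0,0,0,-1],[0.27,0.16,0,0,0,0,-1],[0.27,0.16,0,0,0,0,-1],[0.22,0.12,0,0,0,0,-1],[0.1,0.06,0,0,0,0,-1],[0,0,0,0,0,0,-1]]'
python3 to.py 0.534 0.033 0.225 84.7
python3 - <<'E'
from h import *
c=imaging.camera("wrist"); cv2.imwrite("pics/w1.png",c["image"][:,:,::-1])
c=imaging.camera("top"); cv2.imwrite("pics/t1.png",c["image"][:,:,::-1])
E
```

```text
time_s: 3.0
ee_pos: [0.5132, 0.0011, 0.3023]
eef_rot: [-3.141, -0.0, 1.482]
force: [-0.2, -0.4, -0.0]
grip_width: 0.0941
shift units [ 0.28   0.149 -0.006] turn units [-0.001 -0.     0.006] grasp now [0.5131 0.0011 0.2243] yaw 84.89 t 3.0 w 0.0941 F [-0.2 -0.4 -0. ]
```

View pics/w1.png

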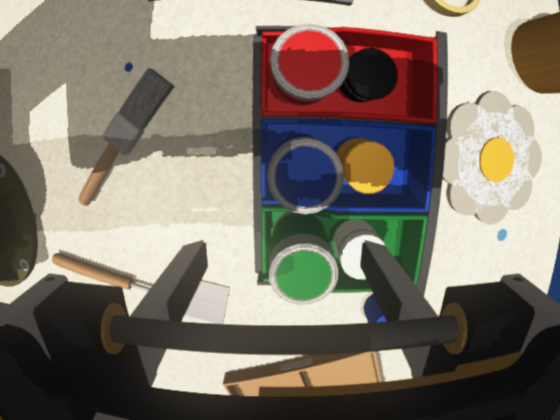

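The wrist view shows the blue tin lid's rim centred near (305,175), green at (303,274), red at (310,62), and the gold jar at (366,167). I'll use it to cross-check the positions.

```bash
cat >> h.py <<'E'
def fcast(c,uv,z):
    R,_=cv2.Rodrigues(c["rvec"]); t=np.array(c["tvec"]).ravel(); K=c["mtx"]
    uv=np.atleast_2d(uv).astype(float); p=(uv-[K[0,2],K[1,2]])/[K[0,0],K[1,1]]
    th=np.linalg.norm(p,axis=1); d=np.c_[p*(np.sin(th)/np.maximum(th,1e-9))[:,None],np.cos(th)]@R
    o=-R.T@t; return o+d*((z-o[2])/d[:,2])[:,None]
E
python3 - <<'E'
from h import *
c=imaging.camera("wrist")
for n,uv,z in [("tinblue",(305,175),.128),("tingreen",(303,274),.128),("tinred",(310,62),.128),("gold",(366,167),.075),("rear blue/red corner",(437,121),.077),("rear blue/green",(434,212),.077),("rear red out",(439,38),.077),("front b/r",(263,121),.037),("front b/g",(262,208),.037)]:
    print(n,fcast(c,uv,z).round(4))
E
```

```text
tinblue [[0.5329 0.0328 0.128 ]]
tingreen [[ 0.5249 -0.0545  0.128 ]]
tinred [[0.5445 0.1225 0.128 ]]
gold [[0.5961 0.0269 0.075 ]]
rear blue/red corner [[0.6741 0.0698 0.077 ]]
rear blue/green [[ 0.6704 -0.0255  0.077 ]]
rear red out [[0.6845 0.1565 0.077 ]]
front b/r [[0.4979 0.0794 0.037 ]]
front b/g [[ 0.487  -0.0155  0.037 ]]
```

```bash
python3 to.py 0.533 0.0328 0.225 84.7; python3 -m pendant '[[0.14,0.075,0,0,0,0,-1],[0.14,0.074,0,0,0,0,-1],[0,0,0,0,0,0,-1],[0,0,0,0,0,0,-1]]'; python3 to.py 0.533 0.0328 0.110 84.7
```

```text
shift units [ 0.301  0.149 -0.003] turn units [-0.001  0.     0.   ] grasp now [ 0.5118 -0.0016  0.2246] yaw 84.71 t 3.15 w 0.0943 F [ 0.7 -1.3 -0.3]
time_s: 3.48
ee_pos: [0.5329, 0.0303, 0.3026]
eef_rot: [-3.141, 0.0, 1.479]
force: [-0.4, 0.6, 0.1]
grip_width: 0.0944
shift units [ 0.021 -0.001  0.955] turn units [-0.     0.     0.001] grasp now [0.5329 0.0303 0.2246] yaw 84.72 t 3.48 w 0.0944 F [-0.4  0.6  0.1]
```

```bash
python3 -m pendant '[[0.02,0,0.15,0,0,0,-1],[0,0,0.25,0,0,0,-1],[0,0,0.25,0,0,0,-1],[0,0,0.2,0,0,0,-1],[0,0,0.1,0,0,0,-1],[0,0,0,0,0,0,-1]]'; python3 to.py 0.533 0.0328 0.110 84.7
python3 -m pendant '[[0,0,0,0,0,0,1],[0,0,0,0,0,0,1],[0,0,0,0,0,0,1],[0,0,0,0,0,0,1],[0,0,0,0,0,0,1],[0,0,0,0,0,0,1]]' 40
```

```text
time_s: 3.98
ee_pos: [0.5319, 0.0322, 0.1862]
eef_rot: [-3.137, 0.001, 1.478]
force: [-0.6, -0.0, -0.8]
grip_width: 0.094
shift units [ 0.006  0.008 -0.015] turn units [-0.009  0.001 -0.001] grasp now [0.5316 0.0322 0.1082] yaw 84.66 t 3.98 w 0.094 F [-0.6 -0.  -0.8]
time_s: 4.48
ee_pos: [0.5335, 0.0335, 0.1892]
eef_rot: [3.141, -0.0, 1.479]
force: [-2.3, -0.4, 3.2]
grip_width: 0.0615
```

```bash
python3 -m pendant '[[0,0,-0.06,0,0,0,1],[0,0,-0.14,0,0,0,1],[0,0,-0.2,0,0,0,1],[0,0,-0.2,0,0,0,1],[0,0,-0.2,0,0,0,1],[0,0,-0.18,0,0,0,1],[0,0,-0.12,0,0,0,1],[0,0,-0.05,0,0,0,1],[0,0,0,0,0,0,1]]'; python3 to.py 0.558 0.308 0.246 84.7
python3 - <<'E'
from h import *
for n in ("wrist","scene"):
    c=imaging.camera(n); cv2.imwrite(f"pics/{n}2.png",c["image"][:,:,::-1])
E
```

```text
time_s: 5.23
ee_pos: [0.5335, 0.0336, 0.3278]
eef_rot: [3.14, -0.0, 1.479]
force: [0.9, -0.4, -5.0]
grip_width: 0.0616
shift units [ 2.296 -0.006  0.032] turn units [ 0.003 -0.     0.001] grasp now [0.5336 0.0336 0.2498] yaw 84.74 t 5.23 w 0.0616 F [ 0.9 -0.4 -5. ]
```

View pics/scene2.png

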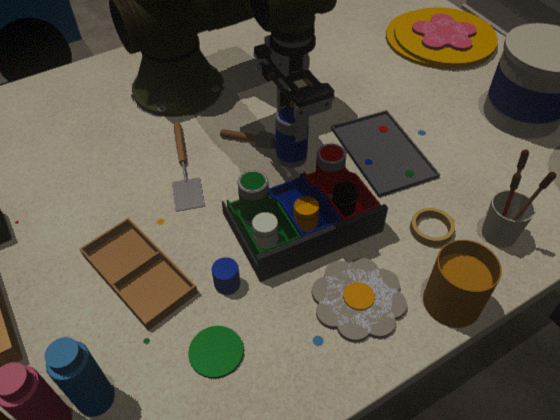

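The blue tin hangs upright in the gripper at (292,135) in the scene view. Next I move it over the tray's far spot.

```bash
python3 -m pendant '[[0.08,0,0,0,0,0,1],[0.18,0,0,0,0,0,1],[0.26,0,0,0,0,0,1],[0.28,0,0,0,0,0,1],[0.29,0,0,0,0,0,1],[0.29,0,0,0,0,0,1],[0.28,0,0,0,0,0,1],[0.26,0,0,0,0,0,1],[0.18,0,0,0,0,0,1],[0.1,0,0,0,0,0,1]]'; python3 -m pendant '[[0.07,0,0,0,0,0,1],[0.03,0,0.1,0,0,0,1],[0,0,0.18,0,0,0,1],[0,0,0.22,0,0,0,1],[0,0,0.22,0,0,0,1],[0,0,0.18,0,0,0,1],[0,0,0.1,0,0,0,1],[0,0,0,0,0,0,1],[0,0,0,0,0,0,1]]'; python3 to.py 0.558 0.308 0.100 84.7
```

```text
time_s: 6.17
ee_pos: [0.557, 0.2995, 0.325]
eef_rot: [-3.139, 0.001, 1.481]
force: [-0.1, 0.0, -4.4]
grip_width: 0.0612
time_s: 6.92
ee_pos: [0.5589, 0.3079, 0.2068]
eef_rot: [-3.141, 0.0, 1.478]
force: [0.9, -0.3, -3.2]
grip_width: 0.0616
shift units [ 0.    -0.008  0.24 ] turn units [-0.  0. -0.] grasp now [0.5589 0.3078 0.1288] yaw 84.7 t 6.92 w 0.0616 F [ 0.9 -0.3 -3.2]
```

```bash
python3 -m pendant '[[0,0,0.09,0,0,0,1],[0,0,0.08,0,0,0,1],[0,0,0.04,0,0,0,1],[0,0,0,0,0,0,1],[0,0,0,0,0,0,1]]'; python3 -m pendant '[[0,0,0.015,0,0,0,1],[0,0,0.0,0,0,0,1],[0,0,0,0,0,0,1]]';python3 -m pendant '[[0,0,0.015,0,0,0,1],[0,0,0.0,0,0,0,1],[0,0,0,0,0,0,1]]'
```

```text
time_s: 7.33
ee_pos: [0.5587, 0.3084, 0.1813]
eef_rot: [-3.141, 0.0, 1.479]
force: [0.4, 0.4, -4.1]
grip_width: 0.0614
time_s: 7.58
ee_pos: [0.5588, 0.3084, 0.1799]
eef_rot: [3.141, -0.0, 1.479]
force: [-0.3, -1.5, -3.1]
grip_width: 0.0616
time_s: 7.83
ee_pos: [0.5587, 0.3084, 0.1778]
eef_rot: [-3.142, 0.0, 1.479]
force: [0.4, 0.5, -4.1]
grip_width: 0.0619
```

```bash
for i in 1 ; do python3 -m pendant '[[0,0,0.015,0,0,0,1],[0,0,0.0,0,0,0,1],[0,0,0,0,0,0,1]]';python3 -m pendant '[[0,0,0.015,0,0,0,1],[0,0,0.0,0,0,0,1],[0,0,0,0,0,0,1]]'; done
```

```text
time_s: 8.08
ee_pos: [0.5587, 0.3084, 0.1759]
eef_rot: [-3.141, 0.0, 1.479]
force: [0.2, -0.9, -3.9]
grip_width: 0.0617
time_s: 8.33
ee_pos: [0.5587, 0.3084, 0.1741]
eef_rot: [-3.141, 0.0, 1.479]
force: [0.1, 0.2, -4.0]
grip_width: 0.0615
```

```bash
python3 -m pendant '[[0,0,0.015,0,0,0,1],[0,0,0.0,0,0,0,1],[0,0,0,0,0,0,1]]';python3 -m pendant '[[0,0,0.015,0,0,0,1],[0,0,0.0,0,0,0,1],[0,0,0,0,0,0,1]]'
```

```text
time_s: 8.58
ee_pos: [0.5589, 0.3086, 0.1733]
eef_rot: [3.141, -0.001, 1.479]
force: [-3.6, 0.4, 5.3]
grip_width: 0.0616
time_s: 8.83
ee_pos: [0.5589, 0.3087, 0.1732]
eef_rot: [3.14, -0.001, 1.479]
force: [-10.2, -3.6, 20.9]
grip_width: 0.0614
```

```bash
python3 -m pendant '[[0,0,-0.015,0,0,0,1],[0,0,0,0,0,0,-1],[0,0,0,0,0,0,-1],[0,0,0,0,0,0,-1],[0,0,0,0,0,0,-1],[0,0,-0.05,0,0,0,-1],[0,0,-0.15,0,0,0,-1],[0,0,-0.25,0,0,0,-1],[0,0,-0.3,0,0,0,-1]]'; python3 -m pendant '[[0,0,-0.25,0,0,0,-1],[0,0,-0.1,0,0,0,-1],[0,0,0,0,0,0,-1]]'; python3 to.py 0.525 -0.054 0.225 84.7
python3 - <<'E'
from h import *
c=imaging.camera("wrist"); cv2.imwrite("pics/w3.png",c["image"][:,:,::-1])
E
```

```text
time_s: 9.58
ee_pos: [0.5583, 0.3081, 0.2622]
eef_rot: [-3.139, 0.002, 1.479]
force: [0.8, -0.2, 0.8]
grip_width: 0.094
time_s: 9.83
ee_pos: [0.5592, 0.3086, 0.3078]
eef_rot: [3.137, -0.003, 1.479]
force: [0.4, -0.2, 0.4]
grip_width: 0.094
shift units [-3.035 -0.007  0.032] turn units [ 0.009 -0.005  0.001] grasp now [0.5595 0.3088 0.2298] yaw 84.74 t 9.83 w 0.094 F [ 0.4 -0.2  0.4]
```

View pics/w3.png

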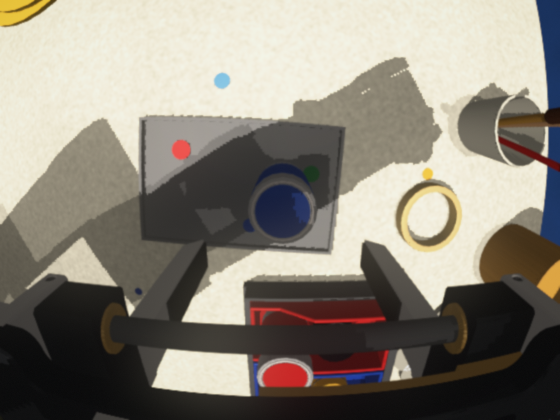

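The wrist view shows the blue tin standing on the tray at (283,210), inside the rim. Next is the green tin.

```bash
python3 -m pendant '[[-0.1,0,0,0,0,0,-1],[-0.22,0,0,0,0,0,-1],[-0.3,0,0,0,0,0,-1],[-0.3,0,0,0,0,0,-1],[-0.3,0,0,0,0,0,-1],[-0.3,0,0,0,0,0,-1],[-0.3,0,0,0,0,0,-1],[-0.3,0,0,0,0,0,-1],[-0.3,0,0,0,0,0,-1],[-0.3,0,0,0,0,0,-1]]'; python3 -m pendant '[[-0.21,0,0,0,0,0,-1],[-0.1,0,0,0,0,0,-1],[0,0,0,0,0,0,-1],[0,0,0,0,0,0,-1]]';  python3 to.py 0.525 -0.054 0.112 84.7
```

```text
time_s: 10.72
ee_pos: [0.5274, -0.0188, 0.3023]
eef_rot: [-3.138, 0.0, 1.479]
force: [0.2, -0.2, -0.4]
grip_width: 0.0943
time_s: 11.05
ee_pos: [0.5251, -0.0536, 0.3034]
eef_rot: [-3.14, -0.0, 1.478]
force: [0.4, 0.4, 0.2]
grip_width: 0.0939
shift units [-0.003  0.001  0.945] turn units [-0.003 -0.001 -0.001] grasp now [ 0.5249 -0.0536  0.2254] yaw 84.68 t 11.05 w 0.0939 F [0.4 0.4 0.2]
```

```bash
python3 -m pendant '[[0,0,0.14,0,0,0,-1],[0,0,0.25,0,0,0,-1],[0,0,0.25,0,0,0,-1],[0,0,0.2,0,0,0,-1],[0,0,0.1,0,0,0,-1],[0,0,0,0,0,0,-1],[0,0,0,0,0,0,-1]]'; python3 -m pendant '[[0,0,0,0,0,0,1],[0,0,0,0,0,0,1],[0,0,0,0,0,0,1],[0,0,0,0,0,0,1],[0,0,0,0,0,0,1],[0,0,0,0,0,0,1]]' 40; python3 -m pendant '[[0,0,-0.06,0,0,0,1],[0,0,-0.14,0,0,0,1],[0,0,-0.2,0,0,0,1],[0,0,-0.2,0,0,0,1],[0,0,-0.2,0,0,0,1],[0,0,-0.18,0,0,0,1],[0,0,-0.14,0,0,0,1],[0,0,-0.06,0,0,0,1],[0,0,0,0,0,0,1]]'; python3 to.py 0.4496 0.3247 0.246 84.7
```

```text
time_s: 11.63
ee_pos: [0.5254, -0.0525, 0.1913]
eef_rot: [-3.14, -0.0, 1.48]
force: [0.0, 1.0, 0.4]
grip_width: 0.094
time_s: 12.13
ee_pos: [0.5255, -0.0537, 0.192]
eef_rot: [3.141, 0.0, 1.479]
force: [0.3, -0.4, 1.7]
grip_width: 0.0615
time_s: 12.88
ee_pos: [0.5255, -0.0537, 0.3346]
eef_rot: [3.139, 0.0, 1.479]
force: [-0.1, 0.3, -4.1]
grip_width: 0.0616
shift units [ 3.082 -0.919  0.086] turn units [0.004 0.    0.001] grasp now [ 0.5257 -0.0537  0.2566] yaw 84.73 t 12.88 w 0.0616 F [-0.1  0.3 -4.1]
```

```bash
python3 -m pendant '[[0.08,-0.02,0,0,0,0,1],[0.17,-0.05,0,0,0,0,1],[0.25,-0.075,0,0,0,0,1],[0.28,-0.085,0,0,0,0,1],[0.28,-0.085,0,0,0,0,1],[0.28,-0.085,0,0,0,0,1],[0.28,-0.085,0,0,0,0,1],[0.28,-0.085,0,0,0,0,1],[0.28,-0.085,0,0,0,0,1],[0.28,-0.085,0,0,0,0,1]]'; python3 -m pendant '[[0.25,-0.075,0,0,0,0,1],[0.18,-0.055,0,0,0,0,1],[0.1,-0.03,0,0,0,0,1],[0.05,-0.015,0,0,0,0,1],[0,0,0,0,0,0,1],[0,0,0,0,0,0,1]]'; python3 to.py 0.4496 0.3247 0.098 84.7
```

```text
time_s: 13.72
ee_pos: [0.4627, 0.2505, 0.3317]
eef_rot: [-3.139, 0.001, 1.479]
force: [0.5, -0.0, -3.3]
grip_width: 0.0618
time_s: 14.22
ee_pos: [0.4496, 0.319, 0.3327]
eef_rot: [-3.141, 0.001, 1.479]
force: [0.9, -0.1, -3.7]
grip_width: 0.0614
shift units [ 0.048 -0.004  1.306] turn units [-0.001  0.001  0.001] grasp now [0.4495 0.319  0.2547] yaw 84.72 t 14.22 w 0.0614 F [ 0.9 -0.1 -3.7]
```

```bash
python3 -m pendant '[[0.024,0,0.1,0,0,0,1],[0.024,0,0.18,0,0,0,1],[0,0,0.22,0,0,0,1],[0,0,0.22,0,0,0,1],[0,0,0.22,0,0,0,1],[0,0,0.16,0,0,0,1],[0,0,0.1,0,0,0,1],[0,0,0.05,0,0,0,1],[0,0,0,0,0,0,1],[0,0,0,0,0,0,1]]'; python3 -m pendant '[[0,0,0.03,0,0,0,1],[0,0,0.015,0,0,0,1],[0,0,0,0,0,0,1],[0,0,0,0,0,0,1]]'; python3 to.py 0.4496 0.3247 0.098 84.7
```

```text
time_s: 15.05
ee_pos: [0.4505, 0.3253, 0.184]
eef_rot: [3.141, -0.001, 1.479]
force: [0.4, 0.5, -3.3]
grip_width: 0.0613
time_s: 15.38
ee_pos: [0.4501, 0.3254, 0.1781]
eef_rot: [3.141, -0.0, 1.479]
force: [-0.9, -0.2, -4.0]
grip_width: 0.0614
shift units [-0.006 -0.004  0.018] turn units [ 0.001 -0.     0.001] grasp now [0.4501 0.3254 0.1001] yaw 84.74 t 15.38 w 0.0614 F [-0.9 -0.2 -4. ]
```

```bash
python3 -m pendant '[[0,0,0.012,0,0,0,1],[0,0,0,0,0,0,1],[0,0,0,0,0,0,1]]'; python3 -m pendant '[[0,0,0.01,0,0,0,1],[0,0,0,0,0,0,1],[0,0,0,0,0,0,1]]'
```

```text
time_s: 15.63
ee_pos: [0.45, 0.3254, 0.1764]
eef_rot: [-3.142, 0.0, 1.479]
force: [-0.3, 0.3, -3.3]
grip_width: 0.0614
time_s: 15.88
ee_pos: [0.4501, 0.3255, 0.176]
eef_rot: [3.141, -0.0, 1.479]
force: [-1.9, -1.7, 4.5]
grip_width: 0.0615
```

```bash
python3 -m pendant '[[0,0,0,0,0,0,-1],[0,0,0,0,0,0,-1],[0,0,0,0,0,0,-1],[0,0,0,0,0,0,-1],[0,0,-0.05,0,0,0,-1],[0,0,-0.15,0,0,0,-1],[0,0,-0.25,0,0,0,-1],[0,0,-0.3,0,0,0,-1],[0,0,-0.25,0,0,0,-1],[0,0,-0.1,0,0,0,-1]]'; python3 to.py 0.597 0.027 0.205 84.7
python3 - <<'E'
from meas import *
t=imaging.camera("top");s=imaging.camera("scene")
cv2.imwrite("pics/t4.png",t["image"][:,:,::-1])
cv2.imwrite("pics/s4.png",s["image"][:,:,::-1])
E
```

```text
time_s: 16.72
ee_pos: [0.4505, 0.3257, 0.3123]
eef_rot: [3.137, -0.004, 1.479]
force: [0.1, 0.8, -0.3]
grip_width: 0.0937
shift units [-2.367  1.443  0.243] turn units [ 0.009 -0.007  0.001] grasp now [0.4509 0.3259 0.2343] yaw 84.74 t 16.72 w 0.0937 F [ 0.1  0.8 -0.3]
```

View pics/t4.png

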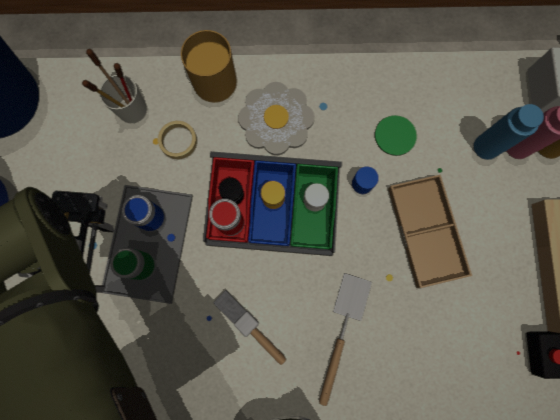

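View pics/s4.png

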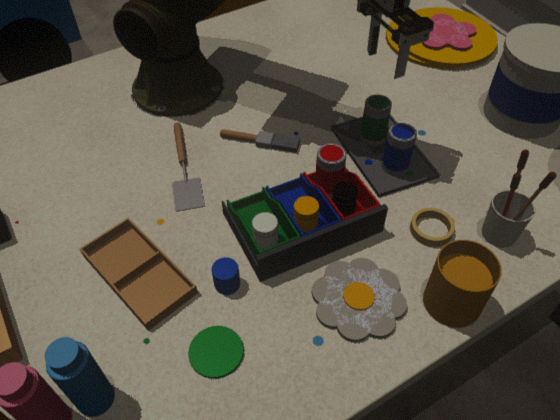

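Both tins stand together on the tray: scene view green (377,118), blue (400,146). Now I'll re-measure the jars and the box.

```bash
python3 - <<'E'
from meas import *
t=imaging.camera("top");s=imaging.camera("scene")
for n,lo,hi,rt,rs in [("gold",(18,120,100),(28,255,255),(255,170,292,215),(285,190,325,232)),("white",(0,0,110),(180,50,255),(300,178,333,215),(245,205,283,252))]:
    a=blob(t["image"],lo,hi,rt)[0]; b=blob(s["image"],lo,hi,rs)[0]
    print(n,cv2.boundingRect(a),cen(a),cast(t,cen(a),.078).round(4),cv2.boundingRect(b))
im=t["image"]; print(cv2.cvtColor(im,cv2.COLOR_RGB2HSV)[180:215:3,317].tolist())
z=cv2.resize(im[165:225,245:345],None,fx=7,fy=7,interpolation=cv2.INTER_CUBIC); cv2.imwrite("pics/z5.png",z[:,:,::-1])
E
```

```text
gold (261, 181, 23, 23) [272.28167725 192.1713562 ] [[0.5988 0.0281 0.078 ]] (294, 197, 25, 18)
white (305, 184, 24, 23) [316.50546265 194.62599182] [[ 0.5918 -0.067   0.078 ]] (252, 213, 25, 19)
[[67, 159, 88], [57, 53, 111], [43, 12, 148], [39, 12, 147], [45, 10, 148], [48, 9, 147], [50, 5, 147], [60, 3, 147], [70, 5, 148], [23, 25, 81], [30, 30, 76], [67, 154, 81]]
```

View pics/z5.png

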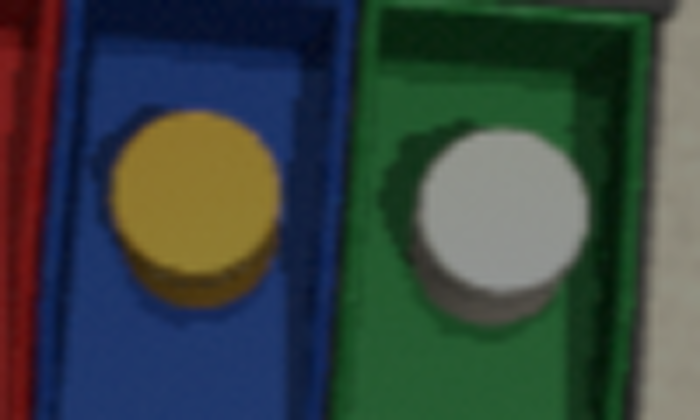

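The zoom shows both jar tops cleanly: gold at top-view pixel (272,192), white at (317,195). I'm moving over the gold jar with the jaws set to about 74 mm.

```bash
python3 -m pendant '[[-0.1,0.06,0,0,0,0,-0.57],[-0.2,0.12,0,0,0,0,-0.57],[-0.26,0.16,0,0,0,0,-0.57],[-0.26,0.16,0,0,0,0,-0.57],[-0.26,0.16,0,0,0,0,-0.57],[-0.26,0.16,0,0,0,0,-0.57],[-0.26,0.16,0,0,0,0,-0.57],[-0.26,0.16,0,0,0,0,-0.57],[-0.22,0.13,0,0,0,0,-0.57],[-0.16,0.1,0,0,0,0,-0.57]]'; python3 -m pendant '[[-0.08,0.04,0.06,0,0,0,-0.57],[-0.02,0.03,0.12,0,0,0,-0.57],[0,0,0.06,0,0,0,-0.57],[0,0,0,0,0,0,-0.57],[0,0,0,0,0,0,-0.57]]';  python3 to.py 0.5988 0.0281 0.055 84.7
```

```text
time_s: 17.75
ee_pos: [0.5895, 0.0401, 0.3051]
eef_rot: [-3.139, 0.001, 1.477]
force: [0.0, -0.2, -0.3]
grip_width: 0.0737
time_s: 18.17
ee_pos: [0.5959, 0.0308, 0.2776]
eef_rot: [-3.14, 0.0, 1.48]
force: [0.2, 0.1, -0.3]
grip_width: 0.0738
shift units [-0.02   0.028  1.205] turn units [-0.003  0.     0.003] grasp now [0.5958 0.0308 0.1996] yaw 84.79 t 18.17 w 0.0738 F [ 0.2  0.1 -0.3]
```

```bash
python3 -m pendant '[[-0.02,0.028,0.1,0,0,0,-0.57],[0,0,0.22,0,0,0,-0.57],[0,0,0.25,0,0,0,-0.57],[0,0,0.2,0,0,0,-0.57],[0,0,0.1,0,0,0,-0.57],[0,0,0,0,0,0,-0.57]]';  python3 to.py 0.5988 0.0281 0.055 84.7
python3 - <<'E'
from h import *
c=imaging.camera("wrist"); cv2.imwrite("pics/w5.png",c["image"][:,:,::-1])
E
```

```text
time_s: 18.67
ee_pos: [0.5987, 0.0275, 0.1714]
eef_rot: [-3.138, 0.0, 1.479]
force: [-0.5, -0.1, -0.5]
grip_width: 0.0737
shift units [0.005 0.002 0.32 ] turn units [-0.008  0.001  0.002] grasp now [0.5984 0.0275 0.0934] yaw 84.76 t 18.67 w 0.0737 F [-0.5 -0.1 -0.5]
```

View pics/w5.png

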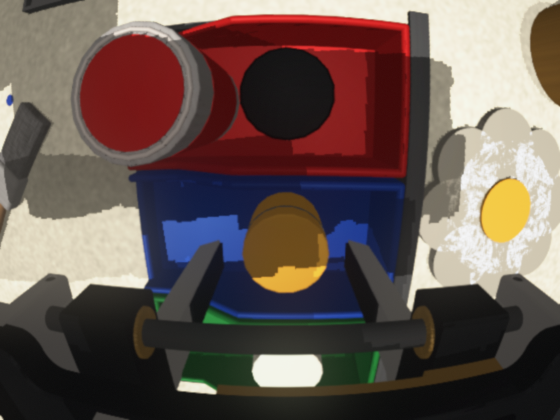

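Gold jar (286,250) lies centred between the fingers. I'll descend, grip and lift.

```bash
python3 -m pendant '[[0,0,0.1,0,0,0,-0.57],[0,0,0.13,0,0,0,-0.57],[0,0,0.09,0,0,0,-0.57],[0,0,0,0,0,0,-0.57],[0,0,0,0,0,0,1],[0,0,0,0,0,0,1],[0,0,0,0,0,0,1],[0,0,0,0,0,0,1],[0,0,0,0,0,0,1]]' 25;  python3 to.py 0.5988 0.0281 0.055 84.7; python3 -m pendant '[[0,0,-0.06,0,0,0,1],[0,0,-0.14,0,0,0,1],[0,0,-0.2,0,0,0,1],[0,0,-0.2,0,0,0,1],[0,0,-0.2,0,0,0,1],[0,0,-0.16,0,0,0,1],[0,0,-0.1,0,0,0,1],[0,0,0,0,0,0,1]]'
```

```text
time_s: 19.47
ee_pos: [0.5998, 0.0272, 0.1364]
eef_rot: [3.14, -0.0, 1.479]
force: [-0.8, 0.3, 5.0]
grip_width: 0.0516
shift units [ 0.006 -0.009  0.029] turn units [ 0.003 -0.     0.001] grasp now [0.5999 0.0272 0.0584] yaw 84.74 t 19.47 w 0.0516 F [-0.8  0.3  5. ]
time_s: 20.13
ee_pos: [0.6, 0.0272, 0.2657]
eef_rot: [3.137, -0.0, 1.479]
force: [0.1, 0.5, -1.1]
grip_width: 0.0516
```

```bash
python3 - <<'E'
from meas import *
t=imaging.camera("top");s=imaging.camera("scene")
for c,roi,nm in ((t,(380,165,480,300),"t"),(s,(75,212,205,335),"s")):
    b=blob(c["image"],(8,60,25),(22,255,255),roi,0)[0]
    m=np.zeros((420,560),np.uint8); cv2.drawContours(m,[b],-1,255,-1); 
    im=c["image"].copy(); cv2.drawContours(im,[b],-1,(0,255,0),1)
    x0,y0,x1,y1=roi; cv2.imwrite(f"pics/box_{nm}.png",cv2.resize(im[y0:y1,x0:x1],None,fx=4,fy=4,interpolation=cv2.INTER_NEAREST)[:,:,::-1])
# divider top ends from zoom (top view, z=.026)
c=(np.array([[104,272],[298,238]])+.5)/4-.5+[380,165]; P=cast(t,c,.026); print(P,np.linalg.norm(P[0]-P[1]),P.mean(0))
E
python3 to.py 0.5756 -0.3092 0.2 102.4
```

```text
[[ 0.51337338 -0.26809597  0.026     ]
 [ 0.53084492 -0.37809645  0.026     ]] 0.11137935103965264 [ 0.52210915 -0.32309621  0.026     ]
shift units [-2.81   0.06  -0.132] turn units [-0.001 -0.    -0.589] grasp now [0.5993 0.0272 0.1842] yaw 84.74 t 20.23 w 0.0516 F [-1.4  0.8 -1.9]
```

View pics/box_s.png

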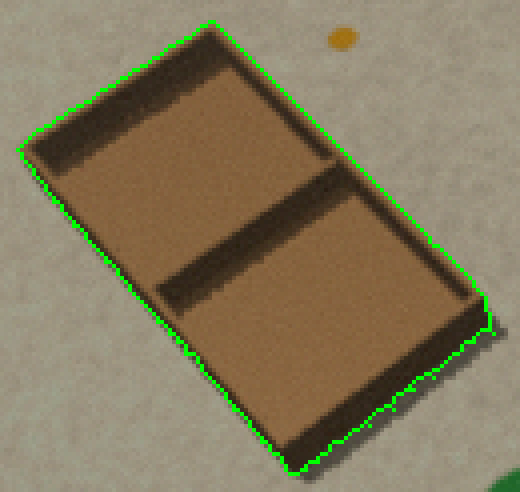

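```bash
python3 - <<'E'
from meas import *
s=imaging.camera("scene")
c=np.array([[213,22],[20,150],[286,449],[486,299]])/4-.25+[75,212]
P=cast(s,c,.028); print(P.round(4),np.linalg.norm(P-np.roll(P,-1,0),axis=1),P.mean(0)); d=P[2]+P[3]-P[0]-P[1]; print(np.degrees(np.arctan2(d[1],d[0])))
E
```

```text
[[ 0.3936 -0.2894  0.028 ]
 [ 0.4212 -0.4039  0.028 ]
 [ 0.6504 -0.3529  0.028 ]
 [ 0.6264 -0.2401  0.028 ]] [0.11777442 0.23479989 0.11532098 0.23794689] [ 0.52290009 -0.32158186  0.028     ]
12.264741576791243
```

```bash
python3 to.py 0.5777 -0.3096 0.19 84.74; python3 -m pendant '[[-0.1,0,-0.02,0,0,0,1],[-0.2,0,0,0,0,0,1],[-0.28,0,0,0,0,0,1],[-0.3,0,0,0,0,0,1],[-0.3,0,0,0,0,0,1],[-0.3,0,0,0,0,0,1],[-0.3,0.02,0,0,0,0,1],[-0.3,0.02,0,0,0,0,1],[-0.28,0.02,0,0,0,0,1],[-0.22,0.02,0,0,0,0,1]]'; python3 -m pendant '[[-0.14,0,0,0,0,0,1],[-0.08,0,0,0,0,-0.1,1],[0,0,0,0,0,-0.2,1],[0,0,0,0,0,-0.2,1],[0,0,0,0,0,-0.09,1],[0,0,0,0,0,0,1],[0,0,0,0,0,0,1]]'; python3 to.py 0.5777 -0.3096 0.06 102.3
```

```text
shift units [-2.812  0.079 -0.054] turn units [-0.004  0.    -0.   ] grasp now [0.599  0.0272 0.1835] yaw 84.74 t 20.28 w 0.0516 F [-0.7  0.5 -1. ]
time_s: 21.12
ee_pos: [0.5795, -0.2853, 0.2641]
eef_rot: [-3.14, -0.0, 1.477]
force: [0.7, 1.4, -0.5]
grip_width: 0.0514
time_s: 21.7
ee_pos: [0.578, -0.3082, 0.2646]
eef_rot: [-3.141, -0.001, 1.786]
force: [-0.8, 0.6, 0.0]
grip_width: 0.0517
shift units [-0.012 -0.004  1.055] turn units [-0.001 -0.001  0.001] grasp now [ 0.5779 -0.3081  0.1866] yaw 102.34 t 21.7 w 0.0517 F [-0.8  0.6  0. ]
```

```bash
python3 -m pendant '[[-0.012,0,0.1,0,0,0,1],[0,0,0.18,0,0,0,1],[0,0,0.22,0,0,0,1],[0,0,0.2,0,0,0,1],[0,0,0.14,0,0,0,1],[0,0,0.1,0,0,0,1],[0,0,0,0,0,0,1],[0,0,0,0,0,0,1]]'; python3 to.py 0.5777 -0.3096 0.0424 102.3
python3 - <<'E'
from h import *
for n in ("wrist","scene"):
    c=imaging.camera(n); im=c["image"][:,:,::-1]; cv2.imwrite(f"pics/{n}6.png",im if n=="wrist" else cv2.resize(im[150:350,60:280],None,fx=3,fy=3))
E
```

```text
time_s: 22.37
ee_pos: [0.5785, -0.3096, 0.1522]
eef_rot: [-3.141, -0.0, 1.787]
force: [0.2, -0.5, -0.5]
grip_width: 0.0517
shift units [ 0.002 -0.007  0.265] turn units [-0.001 -0.001  0.004] grasp now [ 0.5785 -0.3096  0.0742] yaw 102.41 t 22.37 w 0.0517 F [ 0.2 -0.5 -0.5]
```

View pics/scene6.png

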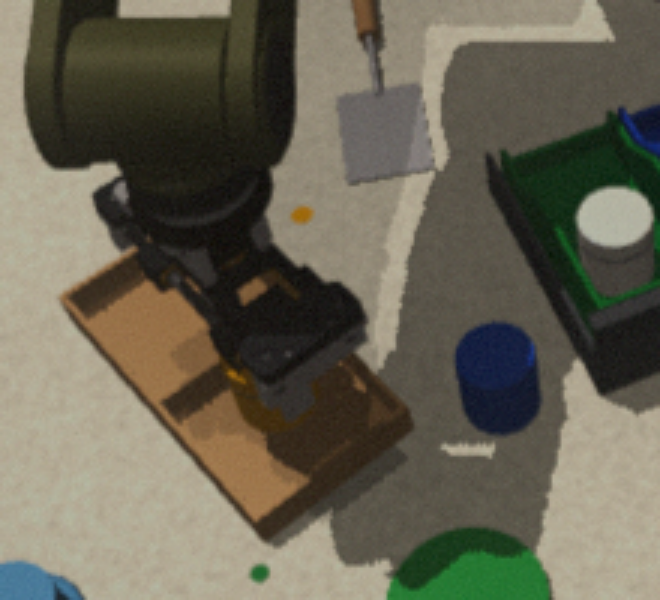

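View pics/wrist6.png

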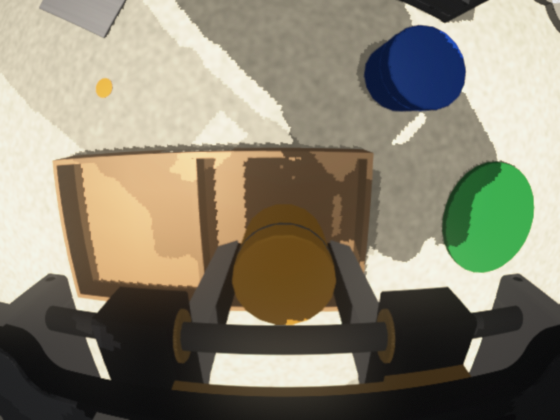

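```bash
python3 - <<'E'
from h import *
c=imaging.camera("wrist")
P=fcast(c,[(373,151),(206,157),(55,160),(80,296)],.028); print(P.round(4)); print(np.linalg.norm(P[0]-P[2]),np.linalg.norm(P[2]-P[3]))
th=np.radians(12.3);ex=np.array([np.cos(th),np.sin(th)])
d=P[0]-P[2]; print("yaw",np.degrees(np.arctan2(d[1],d[0])),"divider centre", P[1,:2]+.057*np.array([np.sin(th),-np.cos(th)]), "corner centre",P[0,:2]-.118*ex+.059*np.array([np.sin(th),-np.cos(th)]))
E
```

```text
[[ 0.6242 -0.2385  0.028 ]
 [ 0.5184 -0.2661  0.028 ]
 [ 0.3954 -0.2891  0.028 ]
 [ 0.42   -0.4038  0.028 ]]
0.2343238066169075 0.11735061392193204
yaw 12.478779381102086 divider centre [ 0.5305675 -0.3217419] corner centre [ 0.52147383 -0.32125074]
```

```bash
python3 -m pendant '[[0,0,0.07,0,0,0,1],[0,0,0.08,0,0,0,1],[0,0,0.06,0,0,0,1],[0,0,0.025,0,0,0,1],[0,0,0,0,0,0,1],[0,0,0,0,0,0,1]]'; python3 -m pendant '[[0,0,0.015,0,0,0,1],[0,0,0,0,0,0,1],[0,0,0,0,0,0,1]]';  python3 to.py 0.5777 -0.3096 0.0424 102.3
```

```text
time_s: 23.02
ee_pos: [0.5785, -0.3096, 0.1239]
eef_rot: [-3.141, -0.0, 1.788]
force: [-0.4, 0.1, -1.0]
grip_width: 0.0515
time_s: 23.27
ee_pos: [0.5786, -0.3097, 0.1226]
eef_rot: [3.141, 0.0, 1.788]
force: [-0.4, -0.5, -1.2]
grip_width: 0.0517
shift units [ 0.002 -0.007  0.018] turn units [0.    0.    0.005] grasp now [ 0.5786 -0.3097  0.0446] yaw 102.44 t 23.27 w 0.0517 F [-0.4 -0.5 -1.2]
```

```bash
python3 -m pendant '[[0,0,0.01,0,0,0,1],[0,0,0,0,0,0,1],[0,0,0,0,0,0,1]]'; python3 -m pendant '[[0,0,0.008,0,0,0,1],[0,0,0,0,0,0,1],[0,0,0,0,0,0,1]]'
```

```text
time_s: 23.52
ee_pos: [0.5785, -0.3096, 0.1212]
eef_rot: [-3.142, -0.0, 1.788]
force: [0.5, 0.2, -0.7]
grip_width: 0.0515
time_s: 23.77
ee_pos: [0.5786, -0.3097, 0.1205]
eef_rot: [3.141, 0.0, 1.788]
force: [-1.3, 0.7, 0.7]
grip_width: 0.0515
```

```bash
python3 -m pendant '[[0,0,0.003,0,0,0,1],[0,0,0,0,0,0,-0.4],[0,0,0,0,0,0,-0.4],[0,0,0,0,0,0,-0.4],[0,0,0,0,0,0,-0.4],[0,0,-0.05,0,0,0,-0.4],[0,0,-0.12,0,0,0,-0.4],[0,0,-0.2,0,0,0,-0.4],[0,0,-0.25,0,0,0,-0.4],[0,0,-0.25,0,0,0,-0.4]]'; python3 -m pendant '[[0,0,-0.15,0,0,0,-0.57],[0,0,-0.05,0,0,0,-0.57],[0,0,0,0,0,0,-0.57]]';  python3 to.py 0.5918 -0.067 0.18 102.44
python3 - <<'E'
from h import *
c=imaging.camera("wrist"); cv2.imwrite("pics/w7.png",c["image"][:,:,::-1])
E
```

```text
time_s: 24.6
ee_pos: [0.5784, -0.3095, 0.2267]
eef_rot: [3.141, 0.0, 1.788]
force: [0.0, 0.2, 1.0]
grip_width: 0.0656
time_s: 24.85
ee_pos: [0.5788, -0.3098, 0.2507]
eef_rot: [3.139, 0.002, 1.788]
force: [0.2, -0.4, -0.9]
grip_width: 0.0734
shift units [ 1.952  0.542 -0.064] turn units [0.005 0.005 0.   ] grasp now [ 0.579  -0.3099  0.1727] yaw 102.44 t 24.85 w 0.0734 F [ 0.2 -0.4 -0.9]
```

View pics/w7.png

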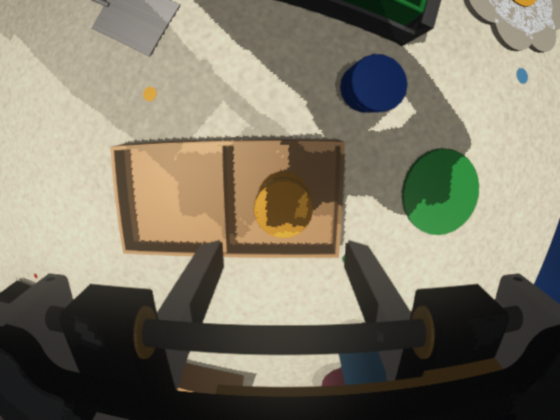

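The gold jar stands upright near the middle of the far compartment (284,206). Next is the white jar.

```bash
python3 -m pendant '[[0.1,0.03,-0.03,0,0,0,-0.57],[0.2,0.06,-0.03,0,0,0,-0.57],[0.28,0.075,0,0,0,0,-0.57],[0.28,0.075,0,0,0,0,-0.57],[0.28,0.075,0,0,0,0,-0.57],[0.28,0.075,0,0,0,0,-0.57],[0.25,0.07,0,0,0,0,-0.57],[0.18,0.05,0,0,0,0,-0.57],[0.1,0.03,0,0,0,0.1,-0.57],[0,0,0,0,0,0.2,-0.57]]'; python3 -m pendant '[[0,0,0,0,0,0.2,-0.57],[0,0,0,0,0,0.09,-0.57],[0,0,0,0,0,0,-0.57],[0,0,0,0,0,0,-0.57]]';  python3 to.py 0.5918 -0.067 0.055 84.7
```

```text
time_s: 25.73
ee_pos: [0.591, -0.0636, 0.2542]
eef_rot: [-3.139, -0.001, 1.632]
force: [-0.7, 0.6, -0.2]
grip_width: 0.0737
time_s: 26.07
ee_pos: [0.5911, -0.0666, 0.2545]
eef_rot: [-3.14, -0.0, 1.481]
force: [-0.5, -0.4, -1.1]
grip_width: 0.0739
shift units [-0.003  0.008  1.013] turn units [-0.003 -0.     0.006] grasp now [ 0.5909 -0.0665  0.1765] yaw 84.87 t 26.07 w 0.0739 F [-0.5 -0.4 -1.1]
```

```bash
python3 -m pendant '[[0,0.006,0.1,0,0,0,-0.57],[0,0,0.2,0,0,0,-0.57],[0,0,0.2,0,0,0,-0.57],[0,0,0.14,0,0,0,-0.57],[0,0,0.06,0,0,0,-0.57],[0,0,0,0,0,0,-0.57]]';  python3 to.py 0.5918 -0.067 0.055 84.7
python3 - <<'E'
from h import *
c=imaging.camera("wrist"); cv2.imwrite("pics/w8.png",c["image"][:,:,::-1])
E
```

```text
time_s: 26.57
ee_pos: [0.5914, -0.0671, 0.1691]
eef_rot: [-3.138, -0.0, 1.48]
force: [-0.1, -0.1, 0.3]
grip_width: 0.074
shift units [0.001 0.004 0.301] turn units [-0.007 -0.001  0.003] grasp now [ 0.5911 -0.067   0.0911] yaw 84.79 t 26.57 w 0.074 F [-0.1 -0.1  0.3]
```

View pics/w8.png

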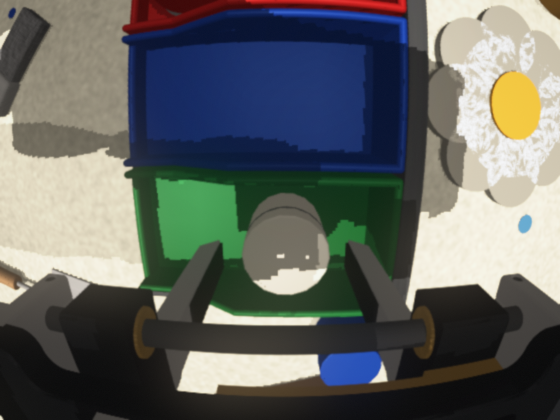

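The white jar (287,250) is centred between the fingers.

```bash
python3 -m pendant '[[0,0,0.09,0,0,0,-0.57],[0,0,0.11,0,0,0,-0.57],[0,0,0.08,0,0,0,-0.57],[0,0,0,0,0,0,-0.57],[0,0,0,0,0,0,1],[0,0,0,0,0,0,1],[0,0,0,0,0,0,1],[0,0,0,0,0,0,1],[0,0,0,0,0,0,1]]' 25;  python3 to.py 0.5918 -0.067 0.055 84.7; python3 -m pendant '[[0,0,-0.06,0,0,0,1],[0,0,-0.14,0,0,0,1],[0,0,-0.2,0,0,0,1],[0,0,-0.2,0,0,0,1],[0,0,-0.2,0,0,0,1],[0,0,-0.18,0,0,0,1],[0,0,-0.1,0,0,0,1],[0,0,0,0,0,0,1]]'; python3 to.py 0.4645 -0.334 0.19 84.74
```

```text
time_s: 27.37
ee_pos: [0.5923, -0.0673, 0.1384]
eef_rot: [3.141, 0.0, 1.479]
force: [-0.4, 1.1, 1.5]
grip_width: 0.0519
shift units [ 0.002 -0.005  0.045] turn units [0.002 0.    0.001] grasp now [ 0.5924 -0.0673  0.0604] yaw 84.74 t 27.37 w 0.0519 F [-0.4  1.1  1.5]
time_s: 28.03
ee_pos: [0.5926, -0.0673, 0.2704]
eef_rot: [3.137, 0.0, 1.479]
force: [1.3, 0.4, -0.9]
grip_width: 0.0514
shift units [-2.311 -0.859  0.017] turn units [ 0.008  0.001 -0.   ] grasp now [ 0.5929 -0.0674  0.1924] yaw 84.74 t 28.03 w 0.0514 F [ 1.3  0.4 -0.9]
```

```bash
python3 -m pendant '[[-0.08,-0.03,0,0,0,0,1],[-0.18,-0.07,0,0,0,0,1],[-0.25,-0.09,0,0,0,0,1],[-0.27,-0.1,0,0,0,0,1],[-0.27,-0.1,0,0,0,0,1],[-0.27,-0.1,0,0,0,0,1],[-0.27,-0.1,0,0,0,0,1],[-0.25,-0.09,0,0,0,0,1],[-0.2,-0.08,0,0,0,0,1],[-0.14,-0.05,0,0,0,0,1]]'; python3 -m pendant '[[-0.1,-0.04,0,0,0,0,1],[-0.03,-0.01,0,0,0,-0.1,1],[0,0,0,0,0,-0.2,1],[0,0,0,0,0,-0.2,1],[0,0,0,0,0,-0.09,1],[0,0,0,0,0,0,1],[0,0,0,0,0,0,1]]'; python3 to.py 0.4648 -0.3339 0.0744 102.3
```

```text
time_s: 28.87
ee_pos: [0.4691, -0.321, 0.2655]
eef_rot: [-3.139, -0.001, 1.477]
force: [1.6, 0.7, -0.6]
grip_width: 0.0515
time_s: 29.45
ee_pos: [0.4637, -0.3337, 0.2665]
eef_rot: [-3.141, -0.001, 1.786]
force: [-0.3, 0.0, -1.1]
grip_width: 0.0519
shift units [-0.005  0.009  0.951] turn units [-0.002 -0.002  0.002] grasp now [ 0.4636 -0.3336  0.1885] yaw 102.35 t 29.45 w 0.0519 F [-0.3  0.  -1.1]
```

```bash
python3 -m pendant '[[-0.003,0.008,0.1,0,0,0,1],[0,0,0.18,0,0,0,1],[0,0,0.22,0,0,0,1],[0,0,0.2,0,0,0,1],[0,0,0.14,0,0,0,1],[0,0,0.1,0,0,0,1],[0,0,0,0,0,0,1],[0,0,0,0,0,0,1]]'; python3 to.py 0.4648 -0.3339 0.0444 102.3
python3 - <<'E'
from h import *
c=imaging.camera("wrist"); cv2.imwrite("pics/w9.png",c["image"][:,:,::-1])
P=fcast(c,[(0,0)],.028)
E
```

```text
time_s: 30.12
ee_pos: [0.465, -0.3339, 0.1544]
eef_rot: [-3.141, -0.001, 1.787]
force: [-0.2, 0.1, 0.1]
grip_width: 0.0513
shift units [ 0.    -0.001  0.267] turn units [-0.001 -0.001  0.004] grasp now [ 0.4649 -0.3339  0.0764] yaw 102.41 t 30.12 w 0.0513 F [-0.2  0.1  0.1]
```

View pics/w9.png

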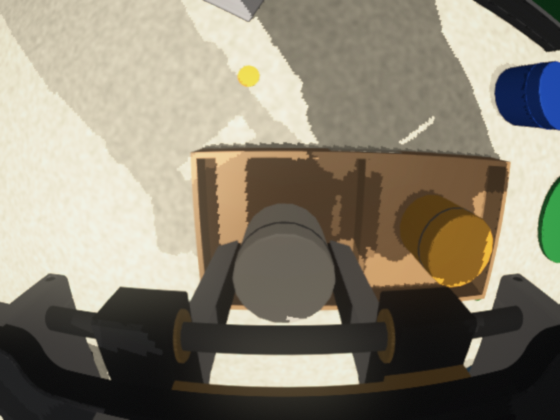

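The white jar hangs over the near compartment, between wall (197) and divider (362). I'm lowering it.

```bash
python3 -m pendant '[[0,0,0.07,0,0,0,1],[0,0,0.08,0,0,0,1],[0,0,0.06,0,0,0,1],[0,0,0.03,0,0,0,1],[0,0,0,0,0,0,1],[0,0,0,0,0,0,1]]'; python3 -m pendant '[[0,0,0.01,0,0,0,1],[0,0,0,0,0,0,1],[0,0,0,0,0,0,1]]';  python3 -m pendant '[[0,0,0.008,0,0,0,1],[0,0,0,0,0,0,1],[0,0,0,0,0,0,1]]'
```

```text
time_s: 30.67
ee_pos: [0.465, -0.3339, 0.1257]
eef_rot: [-3.141, -0.0, 1.788]
force: [0.3, -0.8, -0.8]
grip_width: 0.0516
time_s: 30.92
ee_pos: [0.465, -0.334, 0.1249]
eef_rot: [3.141, 0.0, 1.788]
force: [0.1, -0.4, -0.8]
grip_width: 0.0519
time_s: 31.17
ee_pos: [0.465, -0.3339, 0.1237]
eef_rot: [3.142, -0.0, 1.788]
force: [-0.4, 0.1, -0.9]
grip_width: 0.0516
```

```bash
python3 -m pendant '[[0,0,0.008,0,0,0,1],[0,0,0,0,0,0,1],[0,0,0,0,0,0,1]]';  python3 -m pendant '[[0,0,0.005,0,0,0,1],[0,0,0,0,0,0,1],[0,0,0,0,0,0,1]]'
```

```text
time_s: 31.42
ee_pos: [0.4649, -0.3339, 0.1227]
eef_rot: [-3.142, -0.0, 1.788]
force: [-0.2, 0.1, -0.5]
grip_width: 0.0519
time_s: 31.67
ee_pos: [0.465, -0.334, 0.1224]
eef_rot: [3.141, 0.0, 1.788]
force: [-1.5, 1.0, 2.7]
grip_width: 0.0514
```

```bash
python3 -m pendant '[[0,0,0,0,0,0,-0.4],[0,0,0,0,0,0,-0.4],[0,0,0,0,0,0,-0.4],[0,0,0,0,0,0,-0.4],[0,0,-0.05,0,0,0,-0.4],[0,0,-0.12,0,0,0,-0.4],[0,0,-0.2,0,0,0,-0.4],[0,0,-0.28,0,0,0,-0.4],[0,0,-0.3,0,0,0,-0.4],[0,0,-0.3,0,0,0,-0.4]]'; python3 -m pendant '[[0,0,-0.25,0,0,0,-1],[0,0,-0.1,0,0,0,-1],[0,0,0,0,0,0,-1]]';  python3 to.py 0.4501 0.3255 0.24 102.44
python3 - <<'E'
from h import *
c=imaging.camera("wrist"); cv2.imwrite("pics/w10.png",c["image"][:,:,::-1])
E
```

```text
time_s: 32.5
ee_pos: [0.4647, -0.3337, 0.2742]
eef_rot: [-3.141, -0.0, 1.788]
force: [0.1, -0.0, 0.1]
grip_width: 0.0657
time_s: 32.75
ee_pos: [0.4653, -0.3342, 0.318]
eef_rot: [3.138, 0.005, 1.788]
force: [-0.6, -1.0, -0.7]
grip_width: 0.0823
shift units [ 5.396  1.061 -0.021] turn units [0.007 0.009 0.   ] grasp now [ 0.4657 -0.3345  0.24  ] yaw 102.44 t 32.75 w 0.0823 F [-0.6 -1.  -0.7]
```

View pics/w10.png

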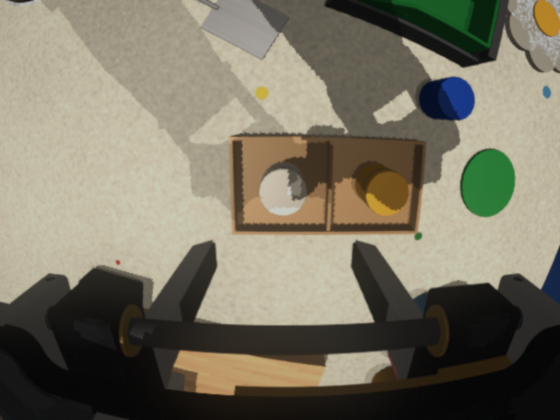

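Both jars stand upright, one per compartment (white (283,190), gold (386,192)); the box is unmoved. Now the tins go back, green first.

```bash
python3 -m pendant '[[0,0,0,0,0,0.1,-1],[0,0,0,0,0,0.2,-1],[0,0,0,0,0,0.2,-1],[0,0,0,0,0,0.09,-1],[0,0,0,0,0,0,-1],[0,0,0,0,0,0,-1]]';  python3 to.py 0.4501 0.3255 0.24 84.74
```

```text
time_s: 33.3
ee_pos: [0.4648, -0.3338, 0.3128]
eef_rot: [-3.14, -0.001, 1.481]
force: [-0.2, 0.2, 0.4]
grip_width: 0.094
shift units [ 5.461 -0.615 -0.036] turn units [-0.003 -0.002  0.004] grasp now [ 0.4647 -0.3337  0.2348] yaw 84.85 t 33.3 w 0.094 F [-0.2  0.2  0.4]
```

```bash
python3 -m pendant '[[0.1,-0.01,0,0,0,0,-1],[0.2,-0.025,0,0,0,0,-1],[0.3,-0.035,0,0,0,0,-1],[0.3,-0.035,0,0,0,0,-1],[0.3,-0.035,0,0,0,0,-1],[0.3,-0.035,0,0,0,0,-1],[0.3,-0.035,0,0,0,0,-1],[0.3,-0.035,0,0,0,0,-1],[0.3,-0.035,0,0,0,0,-1],[0.3,-0.035,0,0,0,0,-1]]';  python3 to.py 0.4501 0.3255 0.24 84.74
```

```text
time_s: 34.13
ee_pos: [0.456, -0.0056, 0.314]
eef_rot: [-3.142, -0.0, 1.481]
force: [1.1, 0.5, -1.0]
grip_width: 0.0941
shift units [ 2.743 -0.298 -0.033] turn units [-0.    -0.     0.003] grasp now [ 0.456  -0.0056  0.236 ] yaw 84.83 t 34.13 w 0.0941 F [ 1.1  0.5 -1. ]
```

```bash
python3 -m pendant '[[0.3,-0.035,0,0,0,0,-1],[0.3,-0.035,0,0,0,0,-1],[0.3,-0.035,0,0,0,0,-1],[0.3,-0.035,0,0,0,0,-1],[0.3,-0.035,0,0,0,0,-1],[0.3,-0.035,0,0,0,0,-1],[0.3,-0.035,0,0,0,0,-1],[0.26,-0.035,0,0,0,0,-1],[0.14,-0.02,0,0,0,0,-1],[0.06,0,0,0,0,0,-1]]';  python3 -m pendant '[[0,0,0,0,0,0,-1],[0,0,0,0,0,0,-1]]'; python3 to.py 0.4501 0.3255 0.098 84.74
```

```text
time_s: 34.97
ee_pos: [0.4481, 0.3038, 0.3136]
eef_rot: [-3.141, 0.0, 1.483]
force: [-0.3, 0.4, 0.2]
grip_width: 0.0939
time_s: 35.13
ee_pos: [0.4491, 0.3009, 0.3139]
eef_rot: [-3.141, 0.0, 1.48]
force: [1.4, -0.1, -0.6]
grip_width: 0.094
shift units [ 0.206 -0.01   1.149] turn units [-0.001  0.001  0.002] grasp now [0.4491 0.3008 0.2359] yaw 84.79 t 35.13 w 0.094 F [ 1.4 -0.1 -0.6]
```

```bash
python3 -m pendant '[[0.1,0,0,0,0,0,-1],[0.1,0,0,0,0,0,-1],[0,0,0.1,0,0,0,-1],[0,0,0.22,0,0,0,-1],[0,0,0.22,0,0,0,-1],[0,0,0.2,0,0,0,-1],[0,0,0,0,0,0,-1],[0,0,0,0,0,0,-1]]'; python3 to.py 0.4501 0.3255 0.098 84.74
```

```text
time_s: 35.8
ee_pos: [0.4517, 0.3254, 0.2252]
eef_rot: [-3.14, 0.001, 1.479]
force: [0.1, 0.5, 0.9]
grip_width: 0.0941
shift units [-0.    -0.012  0.41 ] turn units [-0.002  0.002 -0.001] grasp now [0.4516 0.3254 0.1472] yaw 84.72 t 35.8 w 0.0941 F [0.1 0.5 0.9]
```

```bash
python3 -m pendant '[[0,-0.01,0.15,0,0,0,-1],[0,0,0.16,0,0,0,-1],[0,0,0.1,0,0,0,-1],[0,0,0,0,0,0,-1],[0,0,0,0,0,0,1],[0,0,0,0,0,0,1],[0,0,0,0,0,0,1],[0,0,0,0,0,0,1],[0,0,0,0,0,0,1],[0,0,0,0,0,0,1]]' 40; python3 -m pendant '[[0,0,-0.06,0,0,0,1],[0,0,-0.14,0,0,0,1],[0,0,-0.22,0,0,0,1],[0,0,-0.24,0,0,0,1],[0,0,-0.24,0,0,0,1],[0,0,-0.2,0,0,0,1],[0,0,-0.14,0,0,0,1],[0,0,-0.06,0,0,0,1],[0,0,0,0,0,0,1]]'; python3 to.py 0.5265 -0.061 0.25 84.74
```

```text
time_s: 36.63
ee_pos: [0.4505, 0.3255, 0.1767]
eef_rot: [3.141, -0.0, 1.479]
force: [-0.6, 1.0, 2.9]
grip_width: 0.0618
time_s: 37.38
ee_pos: [0.4504, 0.3254, 0.3336]
eef_rot: [3.14, -0.001, 1.479]
force: [1.1, 0.3, -4.0]
grip_width: 0.0615
shift units [-3.149  0.926  0.044] turn units [ 0.003 -0.002  0.   ] grasp now [0.4506 0.3255 0.2556] yaw 84.74 t 37.38 w 0.0615 F [ 1.1  0.3 -4. ]
```

```bash
python3 - <<'E'
from meas import *
t=imaging.camera("top");s=imaging.camera("scene")
cv2.imwrite("pics/z10.png",cv2.resize(t["image"][150:260,235:350],None,fx=5,fy=5,interpolation=cv2.INTER_CUBIC)[:,:,::-1])
cv2.imwrite("pics/z11.png",cv2.resize(s["image"][150:280,215:395],None,fx=4,fy=4,interpolation=cv2.INTER_CUBIC)[:,:,::-1])
E
```

```text
(no output)
```

View pics/z10.png

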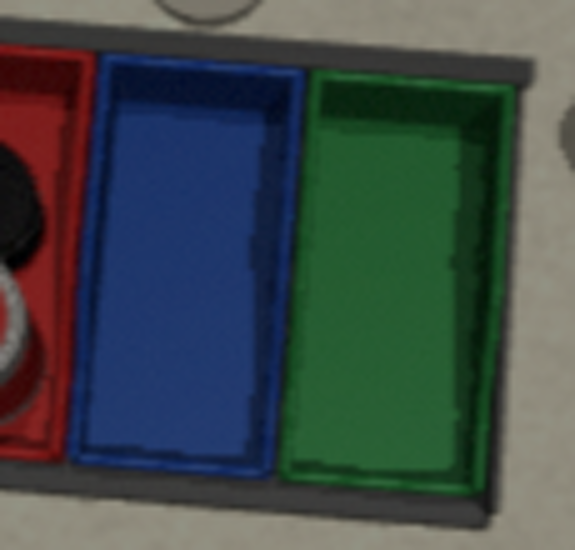

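View pics/z11.png

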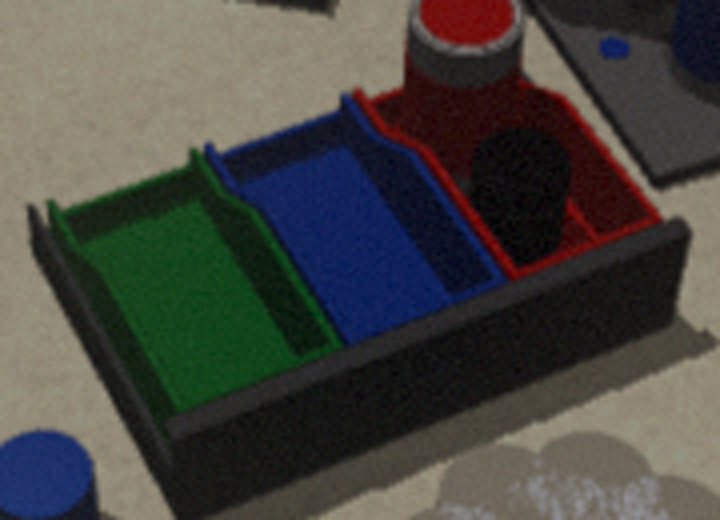

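```bash
python3 - <<'E'
from meas import *
t=imaging.camera("top")
up=lambda L:(np.array(L)+.5)/5-.5+[235,150]
th=np.radians(-5.3);ex=np.array([np.cos(th),np.sin(th)])
for n,r,f,l in [("blue",[[100,55],[304,70]],[[70,463],[272,481]],[[171,470]]),("green",[[312,70],[516,85]],[[280,482],[485,496]],[[382,488]])]:
    R=cast(t,up(r),.078)[:,:2];F=cast(t,up(f),.052)[:,:2];L=cast(t,up(l),.038)[:,:2]
    print(n,"widths",np.linalg.norm(R[0]-R[1]),np.linalg.norm(F[0]-F[1]),"len",np.linalg.norm(R.mean(0)-F.mean(0)),"lip",L)
    c=(R.mean(0)+F.mean(0))/2; print("centre",c,"rear",R.mean(0)-.087*ex,"front",F.mean(0)+.087*ex,"tin place",c-.044*ex)
E
```

```text
blue widths 0.08947768235425835 0.08799368812355332 len 0.1772059879013893 lip [[0.49223764 0.03790026]]
centre [0.57800961 0.02944894] rear [0.57961291 0.02937847] front [0.5764063  0.02951941] tin place [0.53419772 0.03351325]
green widths 0.08911696947386896 0.08879175204835155 len 0.17773636079544142 lip [[ 0.48282736 -0.05472731]]
centre [ 0.56939471 -0.06247534] rear [ 0.57121943 -0.06302177] front [ 0.56757    -0.06192891] tin place [ 0.52558283 -0.05841103]
```

```bash
python3 -m pendant '[[-0.08,0.02,0,0,0,0,1],[-0.17,0.05,0,0,0,0,1],[-0.25,0.075,0,0,0,0,1],[-0.28,0.085,0,0,0,0,1],[-0.28,0.085,0,0,0,0,1],[-0.28,0.085,0,0,0,0,1],[-0.28,0.085,0,0,0,0,1],[-0.28,0.085,0,0,0,0,1],[-0.28,0.085,0,0,0,0,1],[-0.28,0.085,0,0,0,0,1]]'; python3 -m pendant '[[-0.28,0.08,0,0,0,0,1],[-0.2,0.055,0,0,0,0,1],[-0.12,0.03,0,0,0,0,1],[-0.05,0,0,0,0,0,1],[0,0,0,0,0,0,1],[0,0,0,0,0,0,1]]'; python3 to.py 0.526 -0.0583 0.1147 84.74
```

```text
time_s: 38.37
ee_pos: [0.5114, 0.0209, 0.3314]
eef_rot: [-3.14, 0.0, 1.479]
force: [0.8, -0.1, -3.4]
grip_width: 0.0615
time_s: 38.87
ee_pos: [0.524, -0.0559, 0.3317]
eef_rot: [-3.141, -0.0, 1.479]
force: [-0.5, 0.4, -3.2]
grip_width: 0.0615
shift units [-0.018  0.02   1.159] turn units [-0.002 -0.001 -0.   ] grasp now [ 0.5239 -0.0559  0.2537] yaw 84.73 t 38.87 w 0.0615 F [-0.5  0.4 -3.2]
```

```bash
python3 -m pendant '[[-0.018,0.02,0.08,0,0,0,1],[0,0,0.16,0,0,0,1],[0,0,0.2,0,0,0,1],[0,0,0.16,0,0,0,1],[0,0,0.08,0,0,0,1],[0,0,0,0,0,0,1],[0,0,0,0,0,0,1]]'; python3 to.py 0.526 -0.0583 0.1147 84.74
python3 - <<'E'
from h import *
for n,(a,b,c_,d) in {"wrist":(0,420,0,560),"scene":(120,280,200,400)}.items():
    c=imaging.camera(n); im=c["image"][:,:,::-1][a:b,c_:d]; cv2.imwrite(f"pics/{n}12.png",im if n=="wrist" else cv2.resize(im,None,fx=3.5,fy=3.5))
E
```

```text
time_s: 39.45
ee_pos: [0.5266, -0.0582, 0.2508]
eef_rot: [-3.142, -0.0, 1.48]
force: [-0.1, 0.7, -3.5]
grip_width: 0.0613
shift units [-0.002 -0.005  0.484] turn units [-0.    -0.     0.001] grasp now [ 0.5266 -0.0582  0.1728] yaw 84.78 t 39.45 w 0.0613 F [-0.1  0.7 -3.5]
```

View pics/scene12.png

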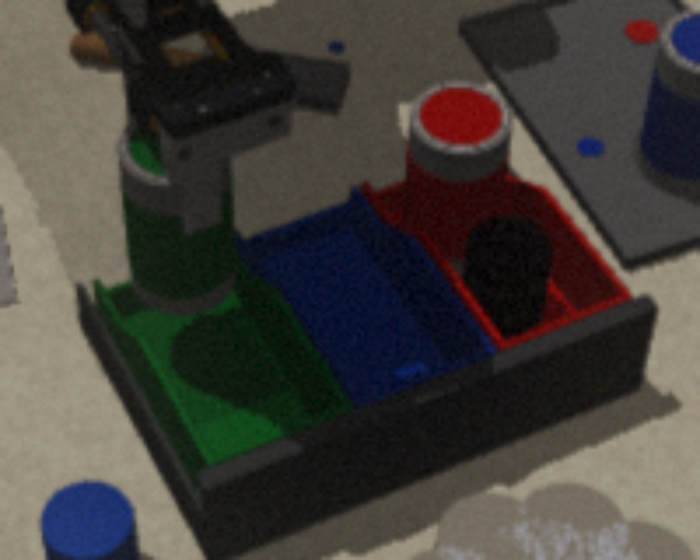

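View pics/wrist12.png

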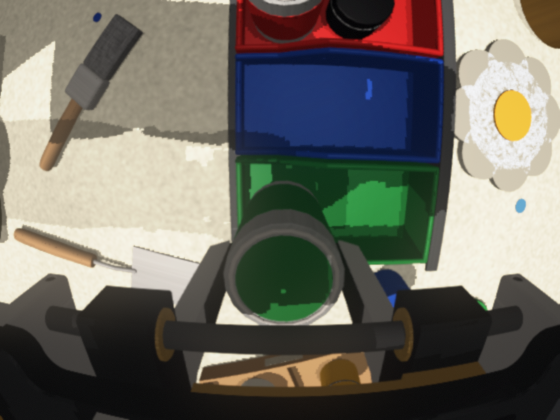

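The green tin hangs upright over the front of the green bin (scene zoom (180,250)). I'm continuing down slowly.

```bash
python3 -m pendant '[[0,0,0.06,0,0,0,1],[0,0,0.09,0,0,0,1],[0,0,0.09,0,0,0,1],[0,0,0.08,0,0,0,1],[0,0,0.06,0,0,0,1],[0,0,0.04,0,0,0,1],[0,0,0.025,0,0,0,1],[0,0,0,0,0,0,1],[0,0,0,0,0,0,1]]'; python3 to.py 0.526 -0.0583 0.1147 84.74;python3 -m pendant '[[0,0,0.018,0,0,0,1],[0,0,0,0,0,0,1],[0,0,0,0,0,0,1]]'
```

```text
time_s: 40.3
ee_pos: [0.5266, -0.0586, 0.1973]
eef_rot: [3.141, 0.0, 1.479]
force: [0.1, -0.0, -3.8]
grip_width: 0.0616
shift units [ 0.002 -0.005  0.038] turn units [ 0.  0. -0.] grasp now [ 0.5266 -0.0586  0.1193] yaw 84.74 t 40.3 w 0.0616 F [ 0.1 -0.  -3.8]
time_s: 40.55
ee_pos: [0.5265, -0.0586, 0.1951]
eef_rot: [3.141, 0.0, 1.479]
force: [1.3, -0.7, -3.8]
grip_width: 0.0618
```

```bash
python3 -m pendant '[[0,0,0.013,0,0,0,1],[0,0,0,0,0,0,1],[0,0,0,0,0,0,1]]';python3 -m pendant '[[0,0,0.01,0,0,0,1],[0,0,0,0,0,0,1],[0,0,0,0,0,0,1]]'
```

```text
time_s: 40.8
ee_pos: [0.5265, -0.0586, 0.1934]
eef_rot: [-3.142, 0.0, 1.479]
force: [-0.8, 0.1, -4.2]
grip_width: 0.0615
time_s: 41.05
ee_pos: [0.5266, -0.0586, 0.1927]
eef_rot: [3.141, 0.0, 1.479]
force: [-3.3, 0.8, 3.0]
grip_width: 0.0615
```

Contact at the predicted height. I'll release and lift.

```bash
python3 -m pendant '[[0,0,0,0,0,0,-1],[0,0,0,0,0,0,-1],[0,0,0,0,0,0,-1],[0,0,0,0,0,0,-1],[0,0,-0.05,0,0,0,-1],[0,0,-0.15,0,0,0,-1],[0,0,-0.25,0,0,0,-1],[0,0,-0.28,0,0,0,-1],[0,0,-0.2,0,0,0,-1],[0,0,-0.07,0,0,0,-1]]'; python3 to.py 0.5589 0.3085 0.235 84.74
python3 - <<'E'
from h import *
c=imaging.camera("wrist"); cv2.imwrite("pics/w13.png",c["image"][:,:,::-1])
E
```

```text
time_s: 41.88
ee_pos: [0.527, -0.0587, 0.3166]
eef_rot: [3.136, 0.0, 1.479]
force: [-0.2, 0.8, 0.8]
grip_width: 0.0942
shift units [ 3.071 -0.016  0.028] turn units [ 0.011  0.001 -0.   ] grasp now [ 0.5274 -0.0587  0.2386] yaw 84.74 t 41.88 w 0.0942 F [-0.2  0.8  0.8]
```

View pics/w13.png

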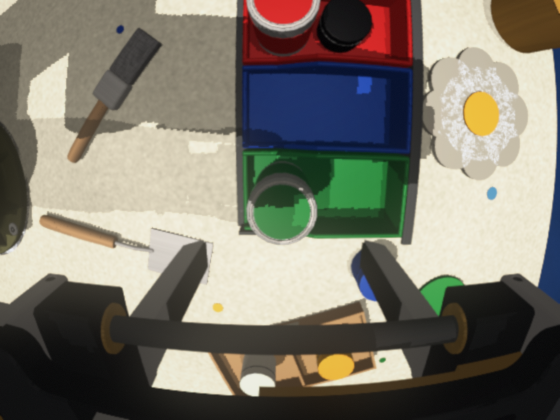

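The green tin stands at the front of the green bin (282,208). Now the blue tin.

```bash
python3 -m pendant '[[0.1,0,0,0,0,0,-1],[0.22,0,0,0,0,0,-1],[0.3,0,0,0,0,0,-1],[0.3,0,0,0,0,0,-1],[0.3,0,0,0,0,0,-1],[0.3,0,0,0,0,0,-1],[0.3,0,0,0,0,0,-1],[0.3,0,0,0,0,0,-1],[0.3,0,0,0,0,0,-1],[0.28,0,0,0,0,0,-1]]';python3 -m pendant '[[0.2,0,0,0,0,0,-1],[0.1,0,0,0,0,0,-1],[0.05,0,0,0,0,0,-1],[0,0,0,0,0,0,-1],[0,0,0,0,0,0,-1]]'; python3 to.py 0.5589 0.3085 0.096 84.74
```

```text
time_s: 42.77
ee_pos: [0.5553, 0.2669, 0.3098]
eef_rot: [-3.139, 0.001, 1.48]
force: [-0.1, -0.4, -0.7]
grip_width: 0.0943
time_s: 43.18
ee_pos: [0.56, 0.3051, 0.3116]
eef_rot: [-3.141, 0.001, 1.478]
force: [-0.4, -1.4, 0.0]
grip_width: 0.0941
shift units [ 0.028 -0.011  1.147] turn units [-0.001  0.001 -0.001] grasp now [0.56   0.305  0.2336] yaw 84.71 t 43.18 w 0.0941 F [-0.4 -1.4  0. ]
```

```bash
python3 -m pendant '[[0.028,-0.01,0.1,0,0,0,-1],[0,0,0.22,0,0,0,-1],[0,0,0.25,0,0,0,-1],[0,0,0.24,0,0,0,-1],[0,0,0.18,0,0,0,-1],[0,0,0.1,0,0,0,-1],[0,0,0.05,0,0,0,-1],[0,0,0,0,0,0,-1],[0,0,0,0,0,0,-1]]'; python3 -m pendant '[[0,0,0,0,0,0,1],[0,0,0,0,0,0,1],[0,0,0,0,0,0,1],[0,0,0,0,0,0,1],[0,0,0,0,0,0,1],[0,0,0,0,0,0,1]]' 40;  python3 -m pendant '[[0,0,-0.06,0,0,0,1],[0,0,-0.14,0,0,0,1],[0,0,-0.22,0,0,0,1],[0,0,-0.24,0,0,0,1],[0,0,-0.24,0,0,0,1],[0,0,-0.2,0,0,0,1],[0,0,-0.14,0,0,0,1],[0,0,-0.06,0,0,0,1],[0,0,0,0,0,0,1]]'; python3 to.py 0.5345 0.0332 0.25 84.74
```

```text
time_s: 43.93
ee_pos: [0.5595, 0.3092, 0.1765]
eef_rot: [3.14, -0.001, 1.479]
force: [-0.2, 1.1, -0.4]
grip_width: 0.0941
time_s: 44.43
ee_pos: [0.5592, 0.3094, 0.1757]
eef_rot: [3.141, -0.0, 1.479]
force: [-0.3, -0.7, 1.8]
grip_width: 0.0615
time_s: 45.18
ee_pos: [0.5592, 0.3094, 0.333]
eef_rot: [3.14, -0.001, 1.479]
force: [-0.3, -0.1, -3.5]
grip_width: 0.0619
shift units [-2.311  0.006  0.039] turn units [ 0.003 -0.002 -0.   ] grasp now [0.5594 0.3095 0.255 ] yaw 84.74 t 45.18 w 0.0619 F [-0.3 -0.1 -3.5]
```

```bash
python3 -m pendant '[[-0.08,0,0,0,0,0,1],[-0.17,0,0,0,0,0,1],[-0.25,0,0,0,0,0,1],[-0.28,0,0,0,0,0,1],[-0.28,0,0,0,0,0,1],[-0.28,0,0,0,0,0,1],[-0.28,0,0,0,0,0,1],[-0.28,0,0,0,0,0,1],[-0.2,0,0,0,0,0,1],[-0.12,0,0,0,0,0,1]]';python3 -m pendant '[[-0.06,0,0,0,0,0,1],[-0.03,0,0,0,0,0,1],[0,0,0,0,0,0,1],[0,0,0,0,0,0,1]]'; python3 to.py 0.5345 0.0332 0.1137 84.74
```

```text
time_s: 46.02
ee_pos: [0.5337, 0.0411, 0.3298]
eef_rot: [-3.139, 0.001, 1.477]
force: [-0.3, 0.6, -3.9]
grip_width: 0.0614
time_s: 46.35
ee_pos: [0.5337, 0.0339, 0.331]
eef_rot: [-3.141, -0.0, 1.479]
force: [0.0, -0.1, -3.7]
grip_width: 0.0615
shift units [-0.005  0.008  1.161] turn units [-0.001 -0.     0.001] grasp now [0.5336 0.0339 0.253 ] yaw 84.77 t 46.35 w 0.0615 F [ 0.  -0.1 -3.7]
```

```bash
python3 -m pendant '[[-0.005,0.006,0.08,0,0,0,1],[0,0,0.16,0,0,0,1],[0,0,0.2,0,0,0,1],[0,0,0.16,0,0,0,1],[0,0,0.08,0,0,0,1],[0,0,0,0,0,0,1],[0,0,0,0,0,0,1]]'; python3 to.py 0.5345 0.0332 0.1137 84.74
python3 - <<'E'
from h import *
c=imaging.camera("wrist"); cv2.imwrite("pics/w14.png",c["image"][:,:,::-1])
E
```

```text
time_s: 46.93
ee_pos: [0.5345, 0.033, 0.25]
eef_rot: [-3.141, -0.0, 1.48]
force: [-0.6, 0.2, -3.9]
grip_width: 0.0613
shift units [ 0.002 -0.     0.486] turn units [-0.    -0.     0.001] grasp now [0.5345 0.033  0.172 ] yaw 84.77 t 46.93 w 0.0613 F [-0.6  0.2 -3.9]
```

View pics/w14.png

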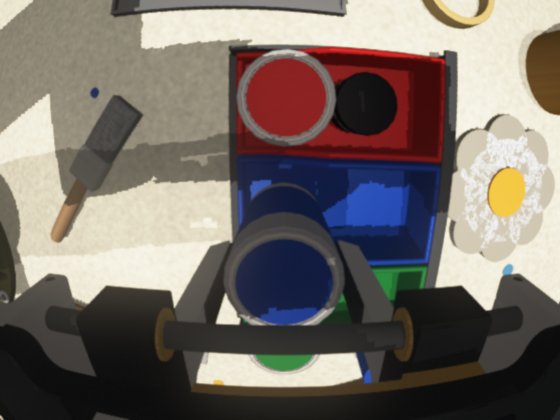

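The blue tin hangs over the front of the blue bin, clear of the red tin (286,97). I'm lowering it.

```bash
python3 -m pendant '[[0,0,0.06,0,0,0,1],[0,0,0.09,0,0,0,1],[0,0,0.09,0,0,0,1],[0,0,0.08,0,0,0,1],[0,0,0.06,0,0,0,1],[0,0,0.04,0,0,0,1],[0,0,0.03,0,0,0,1],[0,0,0,0,0,0,1],[0,0,0,0,0,0,1]]'; python3 -m pendant '[[0,0,0.016,0,0,0,1],[0,0,0,0,0,0,1],[0,0,0,0,0,0,1]]';python3 -m pendant '[[0,0,0.01,0,0,0,1],[0,0,0,0,0,0,1],[0,0,0,0,0,0,1]]'
```

```text
time_s: 47.73
ee_pos: [0.5345, 0.0326, 0.1959]
eef_rot: [3.141, -0.0, 1.479]
force: [0.9, 0.0, -4.1]
grip_width: 0.0615
time_s: 47.98
ee_pos: [0.5344, 0.0326, 0.1941]
eef_rot: [3.141, -0.0, 1.479]
force: [0.2, -0.3, -3.1]
grip_width: 0.0613
time_s: 48.23
ee_pos: [0.5344, 0.0326, 0.1927]
eef_rot: [3.142, -0.0, 1.479]
force: [0.3, -0.6, -3.5]
grip_width: 0.0615
```

```bash
python3 -m pendant '[[0,0,0.01,0,0,0,1],[0,0,0,0,0,0,1],[0,0,0,0,0,0,1]]';python3 -m pendant '[[0,0,0.004,0,0,0,1],[0,0,0,0,0,0,1],[0,0,0,0,0,0,1]]'
```

```text
time_s: 48.48
ee_pos: [0.5345, 0.0326, 0.1917]
eef_rot: [3.141, -0.0, 1.479]
force: [0.4, 0.1, -1.7]
grip_width: 0.0613
time_s: 48.73
ee_pos: [0.5345, 0.0326, 0.1916]
eef_rot: [3.141, -0.0, 1.479]
force: [-3.7, 0.6, 5.7]
grip_width: 0.0616
```

Contact. I'll release, lift, and back the arm away toward the robot for a clear view.

```bash
python3 -m pendant '[[0,0,0,0,0,0,-1],[0,0,0,0,0,0,-1],[0,0,0,0,0,0,-1],[0,0,0,0,0,0,-1],[0,0,-0.05,0,0,0,-1],[0,0,-0.15,0,0,0,-1],[0,0,-0.25,0,0,0,-1],[0,0,-0.28,0,0,0,-1],[0,0,-0.25,0,0,0,-1],[0,0,-0.1,0,0,0,-1]]'; python3 -m pendant '[[0,-0.1,0,0,0,0,-1],[0,-0.2,0,0,0,0,-1],[0,-0.2,0,0,0,0,-1],[0,-0.2,0,0,0,0,-1],[0,-0.2,0,0,0,0,-1],[0,-0.2,0,0,0,0,-1],[0,-0.1,0,0,0,0,-1],[0,0,0,0,0,0,-1],[0,0,0,0,0,0,-1],[0,0,0,0,0,0,-1]]'
python3 - <<'E'
from h import *
for n in ("top","scene"):
    c=imaging.camera(n); cv2.imwrite(f"pics/{n}15.png",c["image"][:,:,::-1])
print(ctrl.get_obs()["time_s"],np.abs(ctrl.get_obs()["joint_vel"]).max())
E
```

```text
time_s: 49.57
ee_pos: [0.5348, 0.0327, 0.3255]
eef_rot: [3.136, -0.001, 1.479]
force: [0.5, 0.4, 0.3]
grip_width: 0.094
time_s: 50.4
ee_pos: [0.3916, 0.0458, 0.321]
eef_rot: [3.141, -0.0, 1.479]
force: [0.4, 0.0, -0.0]
grip_width: 0.0934
50.5 0.005185822653937691
```

View pics/top15.png

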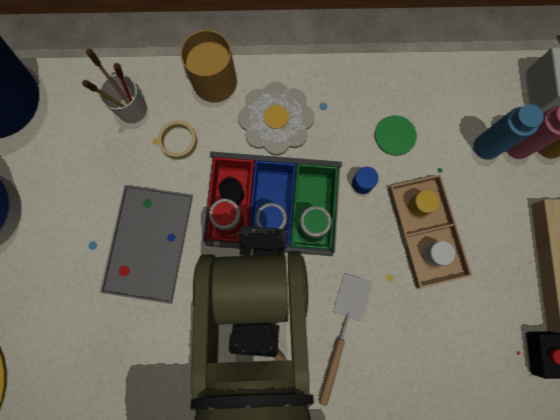

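View pics/scene15.png

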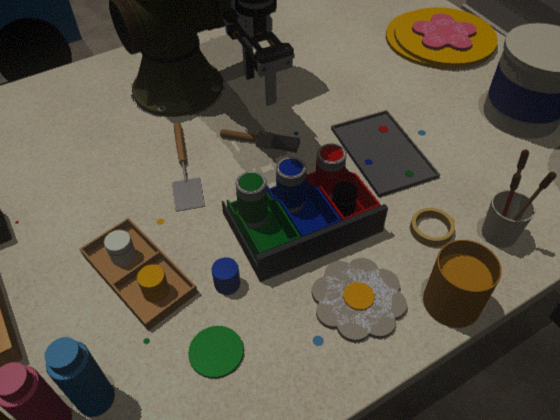

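Both tins are back (scene view green (251,187), blue (291,173)), the jars are in the box (white (119,243), gold (152,278)), and the tray is empty. One numeric check before handing in.

```bash
python3 - <<'E'
from meas import *
t=imaging.camera("top"); s=imaging.camera("scene")
b=cen(blob(s["image"],(105,110,60),(122,255,255),(275,155,308,188))[0]); g=cen(blob(s["image"],(55,90,60),(80,255,255),(234,168,270,202))[0])
print("blue",cast(s,b,.130).round(4),"want .5345 .0332; green",cast(s,g,.130).round(4),"want .526 -.0583")
G=cen(blob(t["image"],(18,120,100),(28,255,255),(405,185,445,220))[0]); W=cen(blob(t["image"],(0,0,120),(180,50,255),(427,238,460,270))[0])
P=np.array([cast(t,p,.062)[0][:2] for p in (G,W)]); print("jars",P.round(4)); 
th=np.radians(12.35);d=P-[.5215,-.3217]; print("in box frame",np.c_[d@[np.cos(th),np.sin(th)],d@[-np.sin(th),np.cos(th)]].round(4))
E
python3 -m pendant '[[0,0,0,0,0,0,-1],[0,0,0,0,0,0,-1],[0,0,0,0,0,0,-1]]'
```

```text
blue [[0.5347 0.0279 0.13  ]] want .5345 .0332; green [[ 0.5268 -0.0581  0.13  ]] want .526 -.0583
jars [[ 0.5776 -0.31  ]
 [ 0.4643 -0.3339]]
in box frame [[ 0.0573 -0.0005]
 [-0.0585  0.0004]]
time_s: 50.85
ee_pos: [0.3911, 0.0458, 0.3206]
eef_rot: [-3.141, -0.0, 1.479]
force: [1.1, 0.1, 0.1]
grip_width: 0.0942
```

The blue tin's y reads 5 mm off, so I'll look closer.

```bash
python3 - <<'E'
from meas import *
t=imaging.camera("top"); s=imaging.camera("scene")
for c,roi,n in ((s,(225,140,360,230),"s"),(t,(200,180,345,245),"t")):
    x0,y0,x1,y1=roi; cv2.imwrite(f"pics/zz_{n}.png",cv2.resize(c["image"][y0:y1,x0:x1],None,fx=5,fy=5,interpolation=cv2.INTER_CUBIC)[:,:,::-1])
b=blob(s["image"],(105,110,60),(122,255,255),(275,155,308,188))[0]; print(cv2.boundingRect(b),cen(b))
E
```

```text
(279, 159, 23, 17) [289.0194397  167.65782166]
```

View pics/zz_s.png

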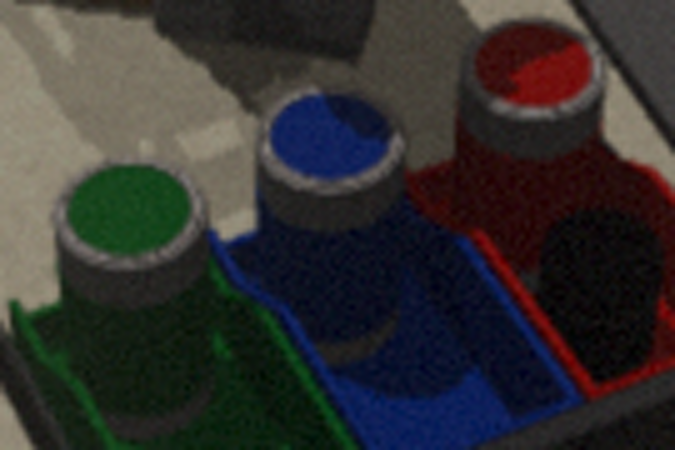

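View pics/zz_t.png

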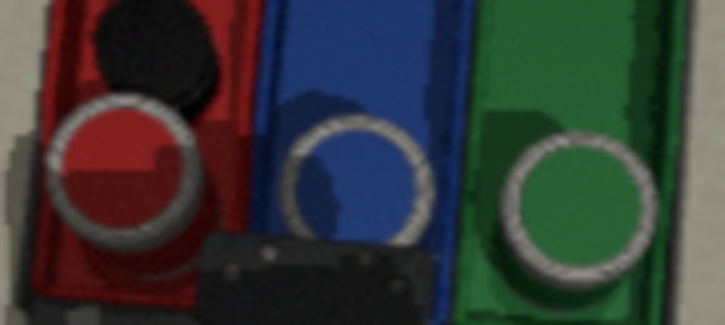

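A gripper shadow clipped the blue lid mask. The true lid centre, at scene zoom (331,137), agrees with the target, and all three tins stand upright. Handing in.

```bash
python3 - <<'E'
from meas import *
s=imaging.camera("scene"); print(cast(s,[(331.5/5-.5+225,137.5/5-.5+140)],.130).round(4))
from station import hand_in
print(hand_in())
E
```

```text
[[0.5352 0.0318 0.13  ]]
the job is handed in; nothing more can be done
None
```

The job is done and handed in at about 51 s of the 144 s allowed. I moved the blue tin and then the green tin onto the drip tray so they stood there together. Then I put the gold jar in the far compartment of the box and the white jar in the near one. Last, I stood the green and then the blue tin back at the front of their own bins and backed the arm away.

**Last checks:**
- **Jars:** both are upright at x = +57 mm and -58.5 mm in the box frame, within 1 mm of centre across the box. The box shows no visible shift.
- **Tins:** both stand upright within about 2 mm of their places, and nothing was touching the gripper. The green tin originally stood about 5 mm off the centre line of its bin; I put it back on the centre line.
- **Disagreement:** the first check put the blue tin 5 mm off. A gripper shadow had clipped the colour mask, and re-measuring the whole lid gave (0.535, 0.032) m against a target of (0.5345, 0.033) m.
- **Bin height:** the bins sit about 16 mm above the table on their carrier. I found this in the images and confirmed it by contact when setting the tins down.

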